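Gauge the steel sleeves and sort them

ROBOT

A 6-joint arm with a two-finger parallel gripper is mounted at the origin on the work surface. World frame = base frame: x ahead of the robot, y to its left, z up, the work surface at z = 0. Lengths are in m, angles in rad, forces in N, time in s.
With the tool pointing down it reaches from about 0.25 to 0.775 m from the base axis. Payload 8.9 kg.
Tool frame: the origin (TCP) lies on the centre line of the jaws, within the pads' length; the fingertips stand 8 mm ahead of it and the grasp point (between the pads) lies 11 mm behind it (robot.tcp_to_tips is the distance from the TCP to the fingertips, in m); x points along the fingers, z is the direction in which the jaws open and shut, and the axes are right-handed (so a half turn about x gives the same grasp; the last joint's range is limited). The gripper opens to 85 mm and grips with 20 to 120 N. Pads are 22 mm wide; open, the fingers measure 114 mm over their backs; the gripper's body (76 mm by 85 mm) begins 54 mm behind the grasp point. The pads swing forward as they close: fully open they stand 13 mm farther back than shut.
Start: joints at [1.089, 0.291, -0.153, 1.127, 0, 1.431], TCP at [0.176, 0.494, 0.239] pointing down, gripper open.
Joint ranges: [-2.52, 2.52], [-0.91, 1.74], [-1.3, 1.37], [-1.96, 2.02], [-1.52, 1.47], [-3.14, 3.14]. Speed limits (rad/s): [2.22, 2.22, 2.79, 3.14, 3.14, 3.14].

INTERFACE

Orientations are given as a rotation vector (axis times angle).
In Python, from cell import robot, viewer, job gives the robot as it stands.
- The arm moves only by the tool servo_tool, never from a script. Its arguments are lists of equal length, an entry for each row: "xyz": the shift along the tool's x, y, z in m, a list of three; "rot": the turn, a rotation vector about the tool's x, y, z in degrees, a list of three; "jaw": the closure in counts, from 0 (fully open) to 255 (shut). A call has 1 to 10 rows; each row is the pose to reach, as a shift and turn from the pose commanded when the call began, along the tool's axes at that moment; what a row does not reach only later rows make up. A row lasts 1/12 s, in which the tool goes at most 41.7 mm and 7.16 degrees, less where a joint would pass 70% of its speed; a pose out of reach is approached as far as the arm can. A call with a gripper value outside its range is refused whole. The fingers move at their own pace and stop on an object; "force" is the grip in N (left out, the last holds). Time passes only in rows, so rows that repeat a pose let the fingers close. It gives the time, the measured TCP pose, the force and the opening at its end, in the units of the state.
- robot.get_state(): the state, without advancing time (a new reading comes with each control period).
- viewer.snapshot(name): name is "scene" or "top"; returns the picture (384x512x3 uint8, red, green, blue); there is no depth.
- viewer.camera_info(name): a dict with "fx", "fy", "cx", "cy" (pixels), "k1" (the pictures are not rectified: a ray, as slopes to the right and down, at radius r is drawn at 1 + k1 r^2 times it, then the intrinsics apply), "camera_from_world" (4x4, takes a point from world to camera coordinates). Camera axes: x right, y up, looking along -z (the intrinsics and any distortion apply to the point x, -y, -z); pixel columns grow to the right and rows downward; lengths in m; the calibration is good to about 2 mm. A picture is of the moment at which its call begins. camera_info takes no time and is no camera call.
- job.close_job(): hands the job in, once; it reports no verdict.
The state is a dict: "t": time; "joint_positions": joint angles; "joint_vel": joint speeds; "joint_torque": joint torques, N m; "tool_pos": TCP position; "tool_rot": TCP orientation; "wrist_force": force on the tool from outside, world axes, zero at the start; "wrist_torque": the same for the moment, N m; "gripper_width": finger opening in m.
Only numpy, scipy, OpenCV 4.12 (cv2) and the standard library are available. Lean on these libraries where they do the work, as an engineer would, in place of code of your own. Each camera call takes 0.05 s, during which the arm holds its last target. There are 200 camera calls.

TASK

Take the plug gauge by its handle and try it in each of the three loose sleeves where they stand, working from the robot's left to its right: hold the gauge upright, gently lower the plug as far as it will go, then stand the gauge back upright on its rubber pad. Stand every sleeve that let the plug right in on the shelf, upright, in one straight row along the shelf's middle line, continuing from the sample sleeve with gaps of no more than about 20 mm, and stand every sleeve that stopped the plug upright in the middle of the reject tray (the low, empty grey one at the shelf's right end). Do not knock over or shift the sample or the other things about.

Things in the scene. Friction and masses are not known exactly. Their poses are not given: they have to be found in the camera images.
- sleeve_a_c (a point): dark steel sleeve (short thick tube) standing on end, outside diameter 56 mm, 60 mm high, about 0.6 kg; open at both ends, mouth 38.5 mm across in every sleeve; whether the bore narrows inside, only the gauge tells. This point is on its axis, half-way up (30 mm above its foot); z up along the bore.
- sleeve_b_c (a point): dark steel sleeve (short thick tube) standing on end, outside diameter 56 mm, 60 mm high, about 0.6 kg; open at both ends, mouth 38.5 mm across in every sleeve; whether the bore narrows inside, only the gauge tells. This point is on its axis, half-way up (30 mm above its foot); z up along the bore.
- sleeve_c_c (a point): dark steel sleeve (short thick tube) standing on end, outside diameter 56 mm, 60 mm high, about 0.6 kg; open at both ends, mouth 38.5 mm across in every sleeve; whether the bore narrows inside, only the gauge tells. This point is on its axis, half-way up (30 mm above its foot); z up along the bore.
- gauge_grip (a point): handle of the plug gauge (116 mm tall, 0.4 kg, standing upright, plug down, on the rubber pad): square aluminium bar 24 by 24 mm, 65 mm tall, above a round shoulder 46 mm in diameter and 6 mm thick. This point is on its axis, 91 mm above the gauge's tip, 25 mm below the handle's top. x and y axes are square to the handle's flats, z up.
- gauge_tip (a point): centre of the lower end face of the gauge's steel plug (35.5 mm diameter, 45 mm long up to the shoulder, tapering to 30.5 mm over the last 4 mm); z up along the gauge. In a sound bore the plug drops in freely (1.5 mm clearance all round) until the shoulder stops on the sleeve; in an undersize one it stops about 15 mm in.
- pad_top (a point): centre of the upper face of the black rubber pad where the gauge belongs, 100 by 100 mm, 6 mm thick, fixed
- rack_top (a point): low plywood shelf, fixed: top board 100 mm deep (x) by 340 mm long (y), upper face 45 mm above the bench. This point is the centre of the upper face; y axis runs along the shelf (towards the robot's left), x axis across it, away from the robot. The row of good sleeves runs along this y axis through this point.
- sample_c (a point): a finished sleeve, same outside size as the others (56 mm diameter, 60 mm high), already standing on the shelf's middle line near its left end: the first of the row, with room on its right. The point is on its axis half-way up.
- tray_in (a point): low grey steel reject tray, open on top, fixed: 160 by 160 mm outside, wall 5 mm thick and 25 mm high. This point is the centre of its inner floor, 5 mm above the bench.
- oiler_c (a point): bystander: small grey oil bottle with black cap, 32 mm diameter, 75 mm tall, standing between the left and middle sleeves; point half-way up
- weight_c (a point): bystander: brass knobbed weight, 34 mm diameter, 55 mm tall, standing between the middle and right sleeves; point half-way up
- tin_c (a point): bystander: small tin, 38 mm diameter, 60 mm tall, near the right end of the shelf; point half-way up
- stack_l: bystander: stack of steel rings, 110 mm diameter, 132 mm tall, on the left of the bench; origin at the centre of its foot
- stack_r: bystander: stack of steel rings, 110 mm diameter, 54 mm tall, on the right of the bench; origin at the centre of its foot
Not all that is in view belongs to the job. What is shaped like the part that bears sleeve_b_c but red is not meant. What is meant by the part that bears pad_top is not pink, and is the smaller of those in its own colour.

How it is judged:
On the way, in this order (a step that is already met when the one before it is completed fails the run):
1. the gauge, upright, has been tried in the left-hand sleeve: plug at least 35 mm down a bore that lets it pass, at least 10 mm down one that does not (((world y of sleeve_a_c above 0.165 m and (horizontal distance between gauge_tip and sleeve_a_c below 0.008 m and angle between gauge_tip's own z axis and vertical below 0.15 rad and z of gauge_tip in the frame of sleeve_a_c between -0.032 and -0.005 m)) or (world y of sleeve_b_c above 0.165 m and (horizontal distance between gauge_tip and sleeve_b_c below 0.008 m and angle between gauge_tip's own z axis and vertical below 0.15 rad and z of gauge_tip in the frame of sleeve_b_c between -0.032 and 0.02 m)) or (world y of sleeve_c_c above 0.165 m and (horizontal distance between gauge_tip and sleeve_c_c below 0.008 m and angle between gauge_tip's own z axis and vertical below 0.15 rad and z of gauge_tip in the frame of sleeve_c_c between -0.032 and -0.005 m)))), for 0.1 s.
2. the gauge, upright, has been tried in the middle sleeve: plug at least 35 mm down a bore that lets it pass, at least 10 mm down one that does not (((world y of sleeve_a_c between -0.005 and 0.165 m and (horizontal distance between gauge_tip and sleeve_a_c below 0.008 m and angle between gauge_tip's own z axis and vertical below 0.15 rad and z of gauge_tip in the frame of sleeve_a_c between -0.032 and -0.005 m)) or (world y of sleeve_b_c between -0.005 and 0.165 m and (horizontal distance between gauge_tip and sleeve_b_c below 0.008 m and angle between gauge_tip's own z axis and vertical below 0.15 rad and z of gauge_tip in the frame of sleeve_b_c between -0.032 and 0.02 m)) or (world y of sleeve_c_c between -0.005 and 0.165 m and (horizontal distance between gauge_tip and sleeve_c_c below 0.008 m and angle between gauge_tip's own z axis and vertical below 0.15 rad and z of gauge_tip in the frame of sleeve_c_c between -0.032 and -0.005 m)))), for 0.1 s.
3. the gauge, upright, has been tried in the right-hand sleeve: plug at least 35 mm down a bore that lets it pass, at least 10 mm down one that does not (((world y of sleeve_a_c below -0.005 m and (horizontal distance between gauge_tip and sleeve_a_c below 0.008 m and angle between gauge_tip's own z axis and vertical below 0.15 rad and z of gauge_tip in the frame of sleeve_a_c between -0.032 and -0.005 m)) or (world y of sleeve_b_c below -0.005 m and (horizontal distance between gauge_tip and sleeve_b_c below 0.008 m and angle between gauge_tip's own z axis and vertical below 0.15 rad and z of gauge_tip in the frame of sleeve_b_c between -0.032 and 0.02 m)) or (world y of sleeve_c_c below -0.005 m and (horizontal distance between gauge_tip and sleeve_c_c below 0.008 m and angle between gauge_tip's own z axis and vertical below 0.15 rad and z of gauge_tip in the frame of sleeve_c_c between -0.032 and -0.005 m)))), for 0.1 s.
At the end, for the whole second after the job is handed in: The two full-bore sleeves stand on the shelf within 16 mm of its middle line, upright, in a row with the sample (centres of neighbours under 84 mm apart); the undersize one stands upright in the tray, within 60 mm of its centre each way; the gauge stands upright within 35 mm of the pad's centre (x of sleeve_a_c in the frame of rack_top between -0.016 and 0.016 m and y of sleeve_a_c in the frame of rack_top between -0.15 and 0.15 m and z of sleeve_a_c in the frame of rack_top between 0.025 and 0.036 m and angle between each of sleeve_a_c, sleeve_c_c's own z axis and vertical below 0.08 rad and linear speed of each of sleeve_a, sleeve_c, sleeve_b, gauge below 0.02 m/s and x of sleeve_c_c in the frame of rack_top between -0.016 and 0.016 m and y of sleeve_c_c in the frame of rack_top between -0.15 and 0.15 m and z of sleeve_c_c in the frame of rack_top between 0.025 and 0.036 m and ((horizontal distance between sleeve_a_c and sample_c below 0.084 m and horizontal distance between sleeve_c_c and sleeve_a_c below 0.084 m) or (horizontal distance between sleeve_c_c and sample_c below 0.084 m and horizontal distance between sleeve_c_c and sleeve_a_c below 0.084 m) or horizontal distance between each of sleeve_a_c, sleeve_c_c and sample_c below 0.084 m) and x of sleeve_b_c in the frame of tray_in between -0.06 and 0.06 m and y of sleeve_b_c in the frame of tray_in between -0.06 and 0.06 m and z of sleeve_b_c in the frame of tray_in between 0.02 and 0.04 m and angle between sleeve_b_c's own z axis and vertical below 0.12 rad and horizontal distance between gauge_tip and pad_top below 0.035 m and z of gauge_tip in the frame of pad_top between -0.006 and 0.008 m and angle between gauge_tip's own z axis and vertical below 0.1 rad); the robot touches nothing.
It fails at once if a bystander (oil bottle, brass weight, tin on the rack, the ring stacks) is shifted by more than 25 mm or knocked over (distance of any of oiler_c, weight_c, tin_c, stack_l, stack_r from where it was at the start of the episode above 0.025 m or angle between any of oiler_c, weight_c, tin_c's own z axis and vertical above 0.5 rad).
It fails at once if the sample sleeve on the rack is shifted by more than 12 mm (distance of sample_c from where it was at the start of the episode above 0.012 m).
It fails at once if the gauge is rammed against a sleeve with more than 150 N (contact force between gauge and sleeve_a above 150 N or contact force between gauge and sleeve_b above 150 N or contact force between gauge and sleeve_c above 150 N).
It fails at once if a sleeve or the gauge is knocked over (angle between any of sleeve_a_c, sleeve_b_c, sleeve_c_c, gauge_tip's own z axis and vertical above 0.8 rad).
It also fails if it takes over 72 s, if anything falls off the work surface, if the arm or the gripper's body presses on something with over 40 N, if the wrist force passes 120 N, or if a joint passes its speed limit or range.

## Working session

There is one attempt and no reset: what is moved stays moved. The work goes in short steps, Python scripts to look and compute and a tool call to move; the robot and the scene stay as the last step left them, time stands still between calls to the robot, and variables do not carry over. Pictures are saved under pics/ and viewed, about 8 in all and at most 12, crops included, and the job is handed in when it is done.

Besides the shell and the picture viewer there is one more tool, called after ">>>" as name(argument=value, ...) on one line, values as JSON. servo_tool: Moves the arm, as the interface text tells. Its arguments: {"type":"object","properties":{"xyz":{"type":"array"},"rot":{"type":"array"},"jaw":{"type":"array"},"force":{"type":"number"}},"required":["xyz","rot","jaw"]}

```bash
ls; mkdir -p pics
python3 - <<'E'
from cell import robot, viewer, job
import cv2,numpy as np
for n in("scene","top"):
    im=viewer.snapshot(n); cv2.imwrite(f"pics/{n}0.png",cv2.resize(im[...,::-1],(800,600),interpolation=cv2.INTER_CUBIC)); np.save(f"pics/{n}0.npy",im)
    print(n,viewer.camera_info(n))
print(robot.get_state())
E
```

```text
pics
scene {'fx': 478.2970882847898, 'fy': 478.2970882847898, 'cx': 257.7078165168755, 'cy': 190.28453468931895, 'k1': -0.0027196741838191674, 'camera_from_world': array([[ 0.78333786,  0.62124825, -0.02079438, -0.34831137],
       [-0.35143191,  0.47022138,  0.80956004,  0.10219719],
       [ 0.51271573, -0.62685122,  0.58666867, -1.62106599],
       [ 0.        ,  0.        ,  0.        ,  1.        ]])}
top {'fx': 394.0721618827167, 'fy': 394.0721618827167, 'cx': 256.04226901707875, 'cy': 193.96699544216224, 'k1': 0.02905365064400569, 'camera_from_world': array([[ 0.01507985, -0.99984823, -0.00872487, -0.01127055],
       [ 0.99714331,  0.01439202,  0.07414915, -0.48013334],
       [-0.07401233, -0.00981811,  0.997209  , -1.24040639],
       [ 0.        ,  0.        ,  0.        ,  1.        ]])}
{'t': 0.1, 'joint_positions': array([ 1.08870745e+00,  2.91211367e-01, -1.54009292e-01,  1.12668633e+00,
       -1.45401386e-05,  1.43149201e+00]), 'joint_vel': array([-0.00096465, -0.00153546,  0.00071959, -0.00092798, -0.0023376 ,
       -0.00082771]), 'joint_torque': array([ 1.83893477e-03, -5.37979352e+01,  3.31917572e+01,  9.35412798e-03,
       -2.68806189e-04, -4.40372423e-05]), 'tool_pos': array([0.17629452, 0.49413728, 0.23881176]), 'tool_rot': array([-0.95365418,  1.35309679,  0.95279288]), 'wrist_force': array([ 0.05424082, -0.69505184, -0.13042769]), 'wrist_torque': array([-0.04430812, -0.01902731, -0.03759364]), 'gripper_width': 0.08541777035307505}
```

View pics/scene0.png

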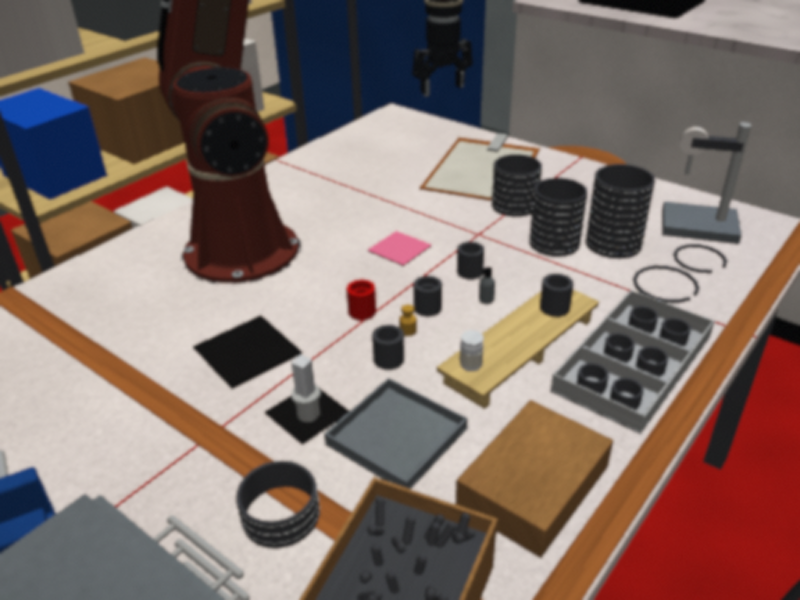

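View pics/top0.png

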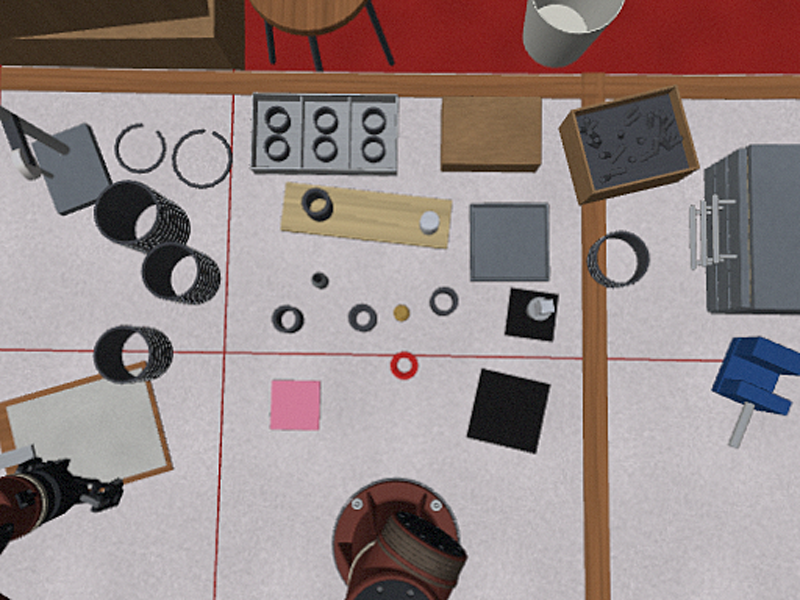

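The shelf is centre-right with the sample at (317,204) in the top view and the tin at (429,222). The three dark sleeves are at (288,319), (363,318) and (444,301). The gauge stands on the smaller black pad at (532,314). The red ring, the big black mat and the pink pad are decoys.

```bash
cat > h.py <<'E'
import numpy as np,cv2
from scipy.spatial.transform import Rotation as R
from cell import robot,viewer,job
def ray(n,u,v):
    c=viewer.camera_info(n);T=c['camera_from_world']
    K=np.array([[c['fx'],0,c['cx']],[0,c['fy'],c['cy']],[0,0,1]])
    x,y=cv2.undistortPoints(np.array([[[u,v]]],float),K,np.array([c['k1'],0,0,0]))[0,0]
    return -T[:3,:3].T@T[:3,3], T[:3,:3].T@np.array([x,-y,-1.])
def on(n,u,v,z):
    o,d=ray(n,u,v);return (o+d*(z-o[2])/d[2])[:2]
def pix(n,p):
    c=viewer.camera_info(n);q=c['camera_from_world']@np.r_[p,1];s=np.array([q[0],-q[1]])/-q[2]
    s=s*(1+c['k1']*(s@s));return np.array([c['fx']*s[0]+c['cx'],c['fy']*s[1]+c['cy']])
def blobs(mask,lo=30,hi=6000,close=0):
    m=mask.astype(np.uint8)
    if close:m=cv2.morphologyEx(m,cv2.MORPH_CLOSE,np.ones((close,close)))
    o=[]
    for c in cv2.findContours(m,cv2.RETR_EXTERNAL,cv2.CHAIN_APPROX_NONE)[0]:
        h=cv2.convexHull(c);a=cv2.contourArea(h)
        if lo<a<hi:
            M=cv2.moments(h);o.append((M['m10']/M['m00'],M['m01']/M['m00'],a,c))
    return o
def rotz(rv):
    return R.from_rotvec(rv).as_matrix()
E
python3 - <<'E'
from h import *
im=np.load('pics/top0.npy');hsv=cv2.cvtColor(im,cv2.COLOR_RGB2HSV);g=im.max(2)
print('cam',ray('top',256,192)[0],ray('scene',256,192)[0])
print('dark')
for u,v,a,c in blobs(g<95,60,3000):
    if 150<u<370 and 110<v<300:
        r=cv2.minAreaRect(c);print(np.round([u,v,a],1),'z0',on('top',u,v,0.006).round(4),'z31',on('top',u,v,.031).round(4),np.round(r[1],1),round(r[2],1))
print('wood')
for u,v,a,c in blobs((hsv[...,1]>50)&(hsv[...,0]>12)&(hsv[...,0]<35)&(g>120),60,9000):
    if 150<u<320 and 110<v<300:
        b=cv2.boxPoints(cv2.minAreaRect(c));print(np.round([u,v,a],1),[on('top',*p,.045).round(4) for p in b])
print('tray')
for u,v,a,c in blobs((hsv[...,1]<70)&(g<165)&(g>70),1000,9000):
    if 290<u<370 and 110<v<200:
        b=cv2.boxPoints(cv2.minAreaRect(c));print(np.round([u,v,a],1),[on('top',*p,.025).round(4) for p in b])
cr=im[110:230,170:370];cv2.imwrite('pics/crop1.png',cv2.resize(cr[...,::-1],(800,480),interpolation=cv2.INTER_CUBIC))
s=viewer.snapshot('scene')[130:290,160:400]
cv2.imwrite('pics/crop2.png',cv2.resize(s[...,::-1],(800,533),interpolation=cv2.INTER_CUBIC));np.save('pics/sc.npy',s)
E
```

```text
cam [ 0.38712634 -0.0165372   1.27244756] [ 1.13990686 -0.84783468  0.86105095]
dark
[ 325.   262.6 2022.5] z0 [ 0.2662 -0.2261] z31 [ 0.2685 -0.2219] [45.4 45.2] 13.0
[183.9 204.  257.5] z0 [0.4455 0.2276] z31 [0.4444 0.2228] [19.6 16.2] 14.0
[231.7 203.1 222.5] z0 [0.4505 0.0739] z31 [0.4493 0.0721] [16. 17.] 90.0
[339.7 200.9 905.5] z0 [ 0.4626 -0.2728] z31 [ 0.4611 -0.2677] [30.7 30. ] 8.1
[283.6 192.5 236. ] z0 [ 0.487  -0.0927] z31 [ 0.4851 -0.0912] [17. 17.] 90.0
[204.7 179.2  63. ] z0 [0.5266 0.1628] z31 [0.5239 0.1592] [9. 9.] 90.0
[ 325.3  155.1 2336. ] z0 [ 0.6105 -0.2265] z31 [ 0.6061 -0.2224] [48. 49.] 90.0
[202.9 130.8 297.5] z0 [0.6853 0.1724] z31 [0.6794 0.1686] [21.2 17.7] 45.0
wood
[256.2 199.9  68.5] [array([0.4666, 0.0149]), array([ 0.4795, -0.0099]), array([ 0.4521, -0.024 ]), array([0.4393, 0.0007])]
[ 234.   137.5 3320.5] [array([0.6228, 0.2406]), array([0.7224, 0.2325]), array([ 0.6889, -0.105 ]), array([ 0.5899, -0.0952])]
tray
[ 325.8  154.6 2615. ] [array([ 0.6906, -0.1421]), array([ 0.6925, -0.308 ]), array([ 0.5285, -0.3078]), array([ 0.5262, -0.1433])]
```

View pics/crop1.png

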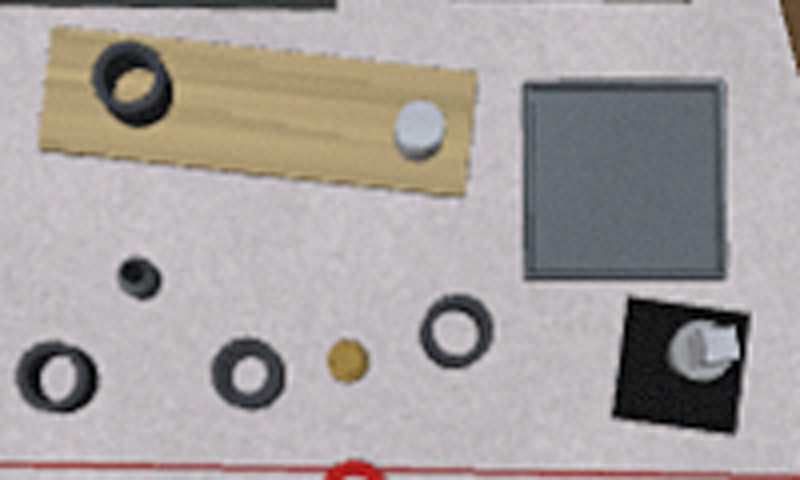

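Crop (4×, offset 170,110): sleeves at about (57,377), (248,373) and (456,331); the gauge's shoulder is at (697,350) and its handle top at (722,343). Next I refine the centres and the handle angle.

Run:
```python
from h import *
im=np.load('pics/top0.npy');g=im.max(2)
for th in(115,130,145):
  for u,v,a,c in blobs(g<th,60,400):
    if 150<u<370 and 110<v<300:
        print(th,np.round([u,v,a],1),on('top',u,v,.031).round(4),on('top',u,v,.076).round(4))
# pad incl gauge: hull of dark pad
sub=np.zeros(g.shape,bool);sub[180:225,315:365]=1
hb=blobs((g<80)&sub,300,2000)[0]
q=cv2.approxPolyDP(cv2.convexHull(hb[3]),3,True)[:,0];print('pad corners',[on('top',*p,.006).round(4) for p in q])
a=im[175:225,320:370];s=np.load('pics/sc.npy')[80:160,0:80]
A=cv2.resize(a,(400,400),interpolation=cv2.INTER_CUBIC);B=cv2.resize(s,(400,400),interpolation=cv2.INTER_CUBIC)
cv2.imwrite('pics/g.png',np.hstack([A,B])[...,::-1])
```

```text
115 [231.6 203.2 231.5] [0.4491 0.0724] [0.4468 0.0692]
115 [183.8 203.9 267.5] [0.4446 0.223 ] [0.4426 0.2143]
115 [283.6 192.5 240. ] [ 0.4853 -0.0912] [ 0.4817 -0.0885]
115 [204.5 179.3  70.5] [0.5234 0.1597] [0.5185 0.1533]
115 [202.8 130.4 313.5] [0.6806 0.169 ] [0.6699 0.1623]
130 [183.9 203.9 277. ] [0.4447 0.2227] [0.4426 0.2141]
130 [231.7 203.1 245.5] [0.4491 0.0722] [0.4469 0.069 ]
130 [283.6 192.5 242.5] [ 0.4852 -0.0912] [ 0.4816 -0.0885]
130 [204.7 179.1  77. ] [0.5241 0.1592] [0.5191 0.1528]
130 [202.7 130.5 321.5] [0.6802 0.1692] [0.6696 0.1625]
145 [183.9 204.  291. ] [0.4442 0.2229] [0.4421 0.2142]
145 [231.8 203.1 256.5] [0.4491 0.0718] [0.4469 0.0686]
145 [283.7 192.4 254.5] [ 0.4856 -0.0915] [ 0.4821 -0.0888]
145 [204.5 179.1  85. ] [0.5241 0.1598] [0.5192 0.1534]
145 [202.9 130.5 334. ] [0.6801 0.1687] [0.6695 0.162 ]
pad corners [array([ 0.5018, -0.3249]), array([ 0.4118, -0.315 ]), array([ 0.4231, -0.2195]), array([ 0.5166, -0.2321])]
```

View pics/g.png

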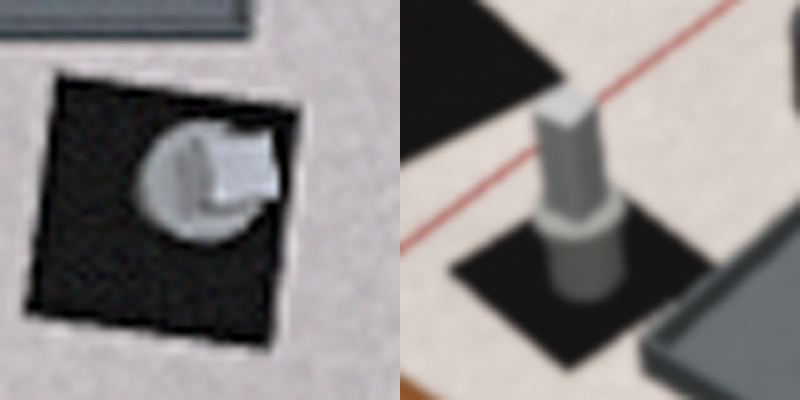

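Run:
```python
from h import *
im=np.load('pics/top0.npy')
print('top face',on('top',350.4,195.2,.122),'shoulder',on('top',344.4,197.2,.057))
t=np.array(ray('top',350.4,195.2));s=np.array(ray('scene',193,230))
def tri(a,b):
    A=[];B=[]
    M=sum(np.eye(3)-np.outer(d,d)/(d@d) for o,d in(a,b));v=sum((np.eye(3)-np.outer(d,d)/(d@d))@o for o,d in(a,b))
    return np.linalg.solve(M,v)
print('tri',tri(t,s),'scene top face',on('scene',193,230,.122))
gm=cv2.resize(cv2.cvtColor(im[175:225,320:370],cv2.COLOR_RGB2GRAY),(400,400),interpolation=cv2.INTER_CUBIC)
print('gray face/shoulder/side',gm[165,250],gm[215,190],gm[175,190],gm[165,245:255].mean())
for th in (195,205,212,218,224):
    for u,v,a,c in blobs(gm>th,1500,8000):
        r=cv2.minAreaRect(c)
        if 200<u<290 and 100<v<220: print(th,round(u),round(v),a,np.round(r[1],1),round(r[2],1),on('top',320+(u+.5)/8-.5,175+(v+.5)/8-.5,.122).round(4))
# angle check: image direction -> world
for ang in(-8,-4,0,4,8):
    p=on('top',350.4,195.2,.122);q=on('top',350.4+5*np.cos(np.radians(ang)),195.2+5*np.sin(np.radians(ang)),.122);d=q-p
    print(ang,'image deg -> world dir from -y (ccw+)',np.degrees(np.arctan2(d[0],-d[1])).round(1))
st=robot.get_state();print(rotz(st['tool_rot']).round(3))
```

```text
top face [ 0.47287799 -0.28038666] shoulder [ 0.47127877 -0.27689304]
tri [ 0.47316044 -0.27907482  0.12534774] scene top face [ 0.47074007 -0.27602128]
gray face/shoulder/side 185 136 128 184.8
-8 image deg -> world dir from -y (ccw+) 8.9
-4 image deg -> world dir from -y (ccw+) 4.9
0 image deg -> world dir from -y (ccw+) 0.8
4 image deg -> world dir from -y (ccw+) -3.2
8 image deg -> world dir from -y (ccw+) -7.3
[[-0.    -0.942  0.336]
 [-0.001  0.336  0.942]
 [-1.     0.    -0.001]]
```

```bash
cat >> h.py <<'E'
def plan(x,y,z,phi=None):
    "shift and turn in tool axes to bring TCP to x,y,z, pointing down, jaw direction at phi deg"
    s=robot.get_state();M=rotz(s['tool_rot'])
    cur=np.degrees(np.arctan2(M[1,2],M[0,2]))
    f=np.radians(cur if phi is None else phi)
    zt=np.array([np.cos(f),np.sin(f),0]);xt=np.array([0,0,-1.]);T=np.c_[xt,np.cross(zt,xt),zt]
    print('t',round(s['t'],2),'pos',s['tool_pos'].round(4),'phi',cur.round(2),'w',round(s['gripper_width'],4),'F',s['wrist_force'].round(1))
    print('  xyz',(M.T@(np.array([x,y,z])-s['tool_pos'])).round(4),'rot',np.degrees(R.from_matrix(M.T@T).as_rotvec()).round(1))
E
python3 - <<'E'
from h import *
im=np.load('pics/top0.npy')
gm=cv2.resize(cv2.cvtColor(im[175:225,320:370],cv2.COLOR_RGB2GRAY),(400,400),interpolation=cv2.INTER_CUBIC)
for th in (150,160,165,170,175):
    m=(gm>th).astype(np.uint8);m[:,:195]=0;m[:110]=0;m[250:]=0;m[:,285:]=0
    for u,v,a,c in blobs(m,1500,8000):
        r=cv2.minAreaRect(c)
        print(th,round(u),round(v),a,np.round(r[1],1),round(r[2],1),on('top',320+(u+.5)/8-.5,175+(v+.5)/8-.5,.122).round(4))
plan(.324,.108,.22,38); plan(.472,-.278,.19,7)
E
```

```text
150 236 164 4966.0 [81.8 73.4] 80.1 [ 0.4733 -0.2767]
160 237 164 4643.0 [78.2 74.2] 81.9 [ 0.4731 -0.2768]
165 239 166 4160.0 [71.8 66.2] 81.3 [ 0.4725 -0.2777]
170 241 167 3905.0 [69.3 63.3] 83.3 [ 0.4723 -0.2782]
175 242 169 3547.0 [60.7 62.6] 85.1 [ 0.4716 -0.2787]
t 0.15 pos [0.1763 0.4942 0.2389] phi 70.36 w 0.0855 F [ 0.3 -0.2 -0. ]
  xyz [ 0.0191 -0.2689 -0.314 ] rot [32.4 -0.1  0. ]
t 0.15 pos [0.1763 0.4942 0.2389] phi 70.36 w 0.0855 F [ 0.3 -0.2 -0. ]
  xyz [ 0.0494 -0.538  -0.6278] rot [63.4 -0.1  0. ]
```

>>> servo_tool(xyz=[[0.019, -0.269, -0.314], [0.019, -0.269, -0.314], [0.019, -0.269, -0.314], [0.019, -0.269, -0.314], [0.019, -0.269, -0.314], [0.019, -0.269, -0.314], [0.019, -0.269, -0.314], [0.019, -0.269, -0.314], [0.019, -0.269, -0.314], [0.019, -0.269, -0.314]], rot=[[32, 0, 0], [32, 0, 0], [32, 0, 0], [32, 0, 0], [32, 0, 0], [32, 0, 0], [32, 0, 0], [32, 0, 0], [32, 0, 0], [32, 0, 0]], jaw=[0, 0, 0, 0, 0, 0, 0, 0, 0, 0], force=60)

```text
t: 0.98
tool_pos: [0.3244, 0.1063, 0.2204]
tool_rot: [-0.524, 1.506, 0.524]
wrist_force: [1.4, 0.4, -0.1]
gripper_width: 0.0856
```

```bash
python3 -c "
from h import *
plan(.472,-.278,.19,7.5)"
```

```text
t 0.98 pos [0.3244 0.1063 0.2204] phi 38.36 w 0.0856 F [ 1.4  0.4 -0.1]
  xyz [ 0.0305 -0.3929 -0.1228] rot [30.9  0.   0. ]
```

>>> servo_tool(xyz=[[0.03, -0.393, -0.123], [0.03, -0.393, -0.123], [0.03, -0.393, -0.123], [0.03, -0.393, -0.123], [0.03, -0.393, -0.123], [0.03, -0.393, -0.123], [0.03, -0.393, -0.123], [0.03, -0.393, -0.123], [0.03, -0.393, -0.123], [0.03, -0.393, -0.123]], rot=[[31, 0, 0], [31, 0, 0], [31, 0, 0], [31, 0, 0], [31, 0, 0], [31, 0, 0], [31, 0, 0], [31, 0, 0], [31, 0, 0], [31, 0, 0]], jaw=[0, 0, 0, 0, 0, 0, 0, 0, 0, 0])

```text
t: 1.82
tool_pos: [0.472, -0.2787, 0.1897]
tool_rot: [-0.1, 1.569, 0.1]
wrist_force: [1.3, -0.2, -0.6]
gripper_width: 0.0854
```

```bash
python3 -c "
from h import *
plan(.472,-.278,.087,7.5)
im=viewer.snapshot('top')[160:240,300:380]; s=viewer.snapshot('scene')[130:290,110:270]
cv2.imwrite('pics/c3.png',np.hstack([cv2.resize(a,(400,400),interpolation=cv2.INTER_CUBIC) for a in(im,s)])[...,::-1])"
```

```text
t 1.82 pos [ 0.472  -0.2787  0.1897] phi 7.31 w 0.0854 F [ 1.3 -0.2 -0.6]
  xyz [1.027e-01 7.000e-04 1.000e-04] rot [-0.2 -0.  -0. ]
```

View pics/c3.png

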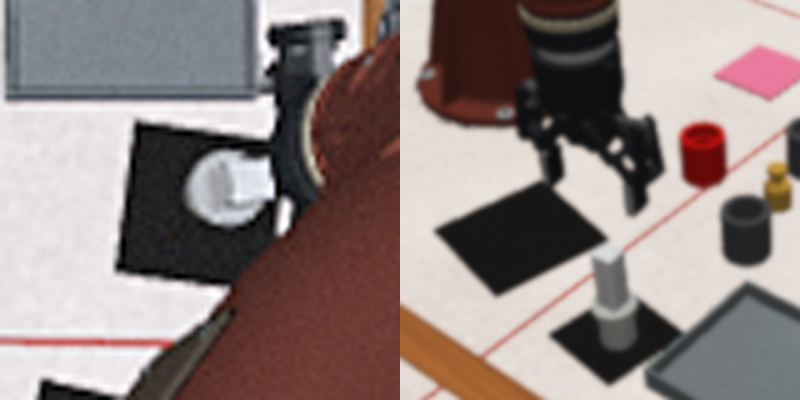

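The gripper is open above the gauge, with its handle between the fingers (scene crop: handle top at (608,250)). Lowering and gripping.

>>> servo_tool(xyz=[[0.035, 0, 0], [0.07, 0, 0], [0.103, 0.001, 0], [0.103, 0.001, 0], [0.103, 0.001, 0], [0.103, 0.001, 0], [0.103, 0.001, 0], [0.103, 0.001, 0], [0.103, 0.001, 0], [0.103, 0.001, 0]], rot=[[0, 0, 0], [0, 0, 0], [0, 0, 0], [0, 0, 0], [0, 0, 0], [0, 0, 0], [0, 0, 0], [0, 0, 0], [0, 0, 0], [0, 0, 0]], jaw=[0, 0, 0, 0, 80, 130, 255, 255, 255, 255], force=60)

```text
t: 2.75
tool_pos: [0.4722, -0.2758, 0.0888]
tool_rot: [-0.102, 1.567, 0.099]
wrist_force: [-1.7, -0.1, 8.3]
gripper_width: 0.0235
```

>>> servo_tool(xyz=[[0, 0, 0], [0, 0, 0], [0, 0, 0], [0, 0, 0]], rot=[[0, 0, 0], [0, 0, 0], [0, 0, 0], [0, 0, 0]], jaw=[255, 255, 255, 255])

```text
t: 3.08
tool_pos: [0.4722, -0.2758, 0.0888]
tool_rot: [-0.102, 1.567, 0.099]
wrist_force: [-1.7, 0.5, 8.9]
gripper_width: 0.023
```

>>> servo_tool(xyz=[[-0.02, 0, 0], [-0.05, 0, 0], [-0.08, 0, 0], [-0.111, 0, 0], [-0.111, 0, 0], [-0.111, 0, 0]], rot=[[0, 0, 0], [0, 0, 0], [0, 0, 0], [0, 0, 0], [0, 0, 0], [0, 0, 0]], jaw=[255, 255, 255, 255, 255, 255])

```text
t: 3.58
tool_pos: [0.4725, -0.2759, 0.2001]
tool_rot: [-0.103, 1.566, 0.099]
wrist_force: [-0.5, 0.6, -4.7]
gripper_width: 0.0233
```

```bash
python3 -c "
from h import *
plan(.458,-.03,.2,7.5);plan(.4445,.223,.2,7.5)
im=viewer.snapshot('top')[160:240,300:380]; s=viewer.snapshot('scene')[130:290,110:270]
cv2.imwrite('pics/c4.png',np.hstack([cv2.resize(a,(400,400),interpolation=cv2.INTER_CUBIC) for a in(im,s)])[...,::-1])"
```

```text
t 3.58 pos [ 0.4725 -0.2759  0.2001] phi 7.36 w 0.0233 F [-0.5  0.6 -4.7]
  xyz [-0.0005  0.2457  0.0171] rot [-0.1  0.2  0.2]
t 3.58 pos [ 0.4725 -0.2759  0.2001] phi 7.36 w 0.0233 F [-0.5  0.6 -4.7]
  xyz [-0.0011  0.4983  0.0362] rot [-0.1  0.2  0.2]
```

View pics/c4.png

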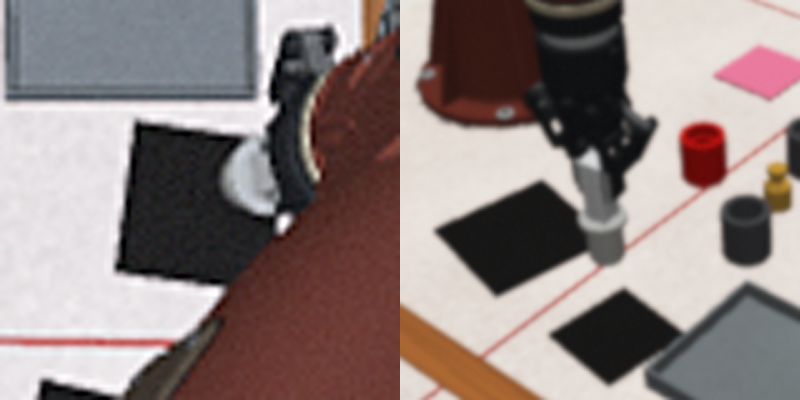

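The gauge hangs upright in the jaws: shoulder centre at about (605,218), plug end at about (605,255) in the right panel. Checking its offset from the TCP while moving over.

Run:
```python
from h import *
im=cv2.resize(cv2.imread('pics/c4.png')[:, :400],(400,400)).max(2)
print('row 190',im[190,200:275:5],'row175',im[175,200:275:5])
for y in(-.274,-.276,-.278,-.280):
    c=np.array([.4725,y,.168])
    print(y,'left edge crop px',[((pix('top',c+np.array([.023*np.sin(a),.023*np.cos(a),0]))-[300,160]+.5)*5-.5).round(1) for a in(0,.5)],'scene',((pix('scene',c)-[110,130]+.5)*2.5-.5+[400,0]).round(1))
```

```text
row 190 [ 37  35  34  23  48 102 139 178 204 204 192 168 156 146 127] row175 [ 38  37  30  26  65 135 181 201 202 200 186 166 165 173 144]
-0.274 left edge crop px [array([220.2, 172.1]), array([225.2, 152.5])] scene [606.2 212.6]
-0.276 left edge crop px [array([223.8, 172.1]), array([228.8, 152.6])] scene [604.6 213.7]
-0.278 left edge crop px [array([227.4, 172.2]), array([232.4, 152.6])] scene [603.1 214.8]
-0.28 left edge crop px [array([230.9, 172.2]), array([236. , 152.7])] scene [601.6 215.9]
```

>>> servo_tool(xyz=[[0, 0.04, 0.003], [0, 0.08, 0.006], [0, 0.12, 0.009], [0, 0.16, 0.012], [0, 0.2, 0.014], [0, 0.24, 0.017], [0, 0.245, 0.017]], rot=[[0, 0, 0], [0, 0, 0], [0, 0, 0], [0, 0, 0], [0, 0, 0], [0, 0, 0], [0, 0, 0]], jaw=[255, 255, 255, 255, 255, 255, 255])

```text
t: 4.27
tool_pos: [0.4545, -0.0244, 0.1968]
tool_rot: [-0.101, 1.572, 0.107]
wrist_force: [0.2, 0.2, -3.4]
gripper_width: 0.0234
```

>>> servo_tool(xyz=[[0, 0.04, 0.003], [0, 0.08, 0.006], [0, 0.12, 0.009], [0, 0.16, 0.012], [0, 0.2, 0.014], [0, 0.235, 0.017], [0, 0.252, 0.018], [0, 0.254, 0.018], [0, 0.254, 0.018], [0, 0.254, 0.018]], rot=[[0, 0, 0], [0, 0, 0], [0, 0, 0], [0, 0, 0], [0, 0, 0], [0, 0, 0], [0, 0, 0], [0, 0, 0], [0, 0, 0], [0, 0, 0]], jaw=[255, 255, 255, 255, 255, 255, 255, 255, 255, 255])

```text
t: 5.1
tool_pos: [0.4417, 0.2234, 0.1973]
tool_rot: [-0.102, 1.571, 0.1]
wrist_force: [-0.0, -0.4, -3.2]
gripper_width: 0.0234
```

Run:
```python
from h import *
plan(.4445,.224,.2,7.5)
im=viewer.snapshot('top')[160:240,150:230]; s=viewer.snapshot('scene')[110:210,230:330]
cv2.imwrite('pics/c5.png',np.hstack([cv2.resize(a,(400,400),interpolation=cv2.INTER_CUBIC) for a in(im,s)])[...,::-1])
```

```text
t 5.1 pos [0.4417 0.2234 0.1973] phi 7.37 w 0.0234 F [-0.  -0.4 -3.2]
  xyz [-0.0027  0.0002  0.0029] rot [-0.1 -0.1  0.1]
```

View pics/c5.png

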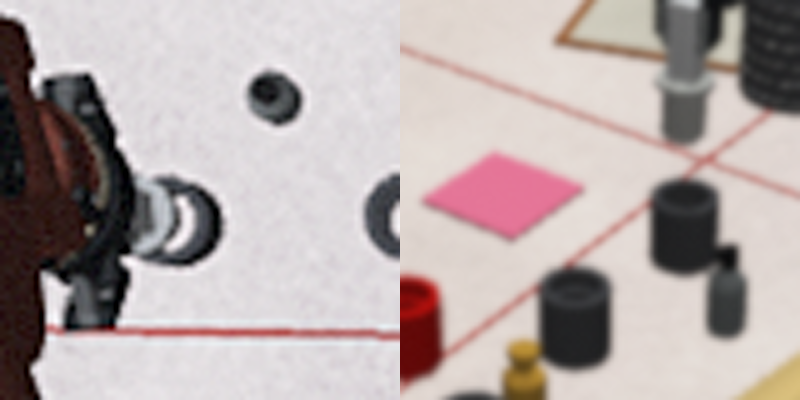

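The plug hangs over the left sleeve (right panel: plug at (683,120), mouth at (684,195)). I go to just above the mouth and check the relative alignment there.

>>> servo_tool(xyz=[[0.02, 0, 0.003], [0.04, 0, 0.003], [0.047, 0, 0.003], [0.047, 0, 0.003], [0.047, 0, 0.003]], rot=[[0, 0, 0], [0, 0, 0], [0, 0, 0], [0, 0, 0], [0, 0, 0]], jaw=[255, 255, 255, 255, 255])

```text
t: 5.62
tool_pos: [0.4453, 0.2239, 0.1515]
tool_rot: [-0.1, 1.569, 0.1]
wrist_force: [-0.3, -0.2, -2.8]
gripper_width: 0.0236
```

Run:
```python
from h import *
plan(.4445,.2235,.15,7.5)
im=viewer.snapshot('top')[180:230,160:210]; s=viewer.snapshot('scene')[130:190,270:330]
np.save('pics/s6.npy',s)
cv2.imwrite('pics/c6.png',np.hstack([cv2.resize(a,(400,400),interpolation=cv2.INTER_CUBIC) for a in(im,s)])[...,::-1])
f=lambda p:((pix('scene',p)-[270,130]+.5)*400/60-.5+[400,0]).round(0)
p=robot.get_state()['tool_pos']
print('tip exp',f([p[0],p[1],.067]),'mouth exp',f([.4445,.2228,.06]))
```

```text
t 5.62 pos [0.4453 0.2239 0.1515] phi 7.3 w 0.0236 F [-0.3 -0.2 -2.8]
  xyz [ 0.0015 -0.0003 -0.0009] rot [-0.2 -0.   0. ]
tip exp [618. 180.] mouth exp [613. 193.]
```

View pics/c6.png

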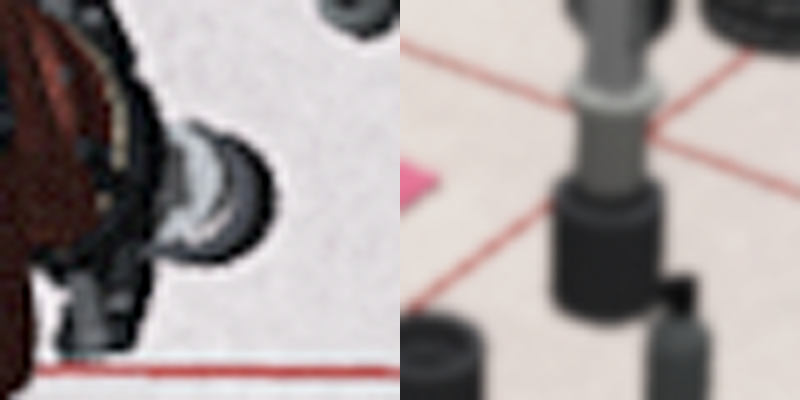

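Relative to the sleeve, the plug sits about 2 mm to the right in the scene crop (plug centre x 612, sleeve centre x 606), so I nudge it and lower gently.

>>> servo_tool(xyz=[[0, -0.001, -0.0017], [0.004, -0.001, -0.0017], [0.008, -0.001, -0.0017], [0.011, -0.001, -0.0017], [0.014, -0.001, -0.0017], [0.016, -0.001, -0.0017], [0.018, -0.001, -0.0017], [0.02, -0.001, -0.0017], [0.02, -0.001, -0.0017]], rot=[[0, 0, 0], [0, 0, 0], [0, 0, 0], [0, 0, 0], [0, 0, 0], [0, 0, 0], [0, 0, 0], [0, 0, 0], [0, 0, 0]], jaw=[255, 255, 255, 255, 255, 255, 255, 255, 255])

```text
t: 6.47
tool_pos: [0.4436, 0.2235, 0.1309]
tool_rot: [-0.101, 1.569, 0.101]
wrist_force: [-0.4, 2.3, -4.7]
gripper_width: 0.0233
```

>>> servo_tool(xyz=[[0.002, 0, 0], [0.004, 0, 0], [0.006, 0, 0], [0.008, 0, 0], [0.01, 0, 0], [0.01, 0, 0]], rot=[[0, 0, 0], [0, 0, 0], [0, 0, 0], [0, 0, 0], [0, 0, 0], [0, 0, 0]], jaw=[255, 255, 255, 255, 255, 255])

```text
t: 6.97
tool_pos: [0.4436, 0.2233, 0.1209]
tool_rot: [-0.101, 1.569, 0.101]
wrist_force: [-0.7, 2.8, -3.8]
gripper_width: 0.0233
```

It passes the 15 mm mark with no resistance, so I continue.

>>> servo_tool(xyz=[[0.003, 0, 0], [0.006, 0, 0], [0.009, 0, 0], [0.012, 0, 0], [0.015, 0, 0], [0.018, 0, 0], [0.02, 0, 0], [0.0215, 0, 0], [0.0215, 0, 0], [0.0215, 0, 0]], rot=[[0, 0, 0], [0, 0, 0], [0, 0, 0], [0, 0, 0], [0, 0, 0], [0, 0, 0], [0, 0, 0], [0, 0, 0], [0, 0, 0], [0, 0, 0]], jaw=[255, 255, 255, 255, 255, 255, 255, 255, 255, 255])

```text
t: 7.8
tool_pos: [0.4435, 0.2229, 0.0995]
tool_rot: [-0.102, 1.569, 0.1]
wrist_force: [0.6, 1.6, -4.1]
gripper_width: 0.0232
```

>>> servo_tool(xyz=[[0.001, 0, 0], [0.002, 0, 0], [0.003, 0, 0], [0.003, 0, 0]], rot=[[0, 0, 0], [0, 0, 0], [0, 0, 0], [0, 0, 0]], jaw=[255, 255, 255, 255])

```text
t: 8.13
tool_pos: [0.4438, 0.223, 0.098]
tool_rot: [-0.101, 1.568, 0.1]
wrist_force: [-4.8, -1.5, 16.3]
gripper_width: 0.0233
```

Seated on the shoulder with about 20 N: left sleeve is good. Lifting out and going to the middle one.

>>> servo_tool(xyz=[[-0.015, 0, 0], [-0.035, 0, 0], [-0.06, 0, 0], [-0.077, 0, 0], [-0.077, -0.04, -0.004], [-0.077, -0.08, -0.008], [-0.077, -0.12, -0.011], [-0.077, -0.15, -0.014], [-0.065, -0.15, -0.014], [-0.055, -0.15, -0.014]], rot=[[0, 0, 0], [0, 0, 0], [0, 0, 0], [0, 0, 0], [0, 0, 0], [0, 0, 0], [0, 0, 0], [0, 0, 0], [0, 0, 0], [0, 0, 0]], jaw=[255, 255, 255, 255, 255, 255, 255, 255, 255, 255])

```text
t: 8.97
tool_pos: [0.4491, 0.0704, 0.1517]
tool_rot: [-0.099, 1.568, 0.097]
wrist_force: [0.0, 0.4, -2.1]
gripper_width: 0.0231
```

>>> servo_tool(xyz=[[0, 0, 0], [0, 0, 0]], rot=[[0, 0, 0], [0, 0, 0]], jaw=[255, 255])

```text
t: 9.13
tool_pos: [0.4483, 0.0724, 0.1515]
tool_rot: [-0.101, 1.57, 0.1]
wrist_force: [0.2, -0.3, -2.3]
gripper_width: 0.0234
```

Run:
```python
from h import *
plan(.449,.0722,.15,7.5)
im=viewer.snapshot('top')[165:225,170:270]; s=viewer.snapshot('scene')[140:200,235:335]
cv2.imwrite('pics/c7.png',np.vstack([cv2.resize(a,(500,300),interpolation=cv2.INTER_CUBIC) for a in(im,s)])[...,::-1])
f=lambda p:((pix('scene',p)-[235,140]+.5)*5-.5+[0,300]).round(1)
p=robot.get_state()['tool_pos']
print('tip',f([p[0],p[1],p[2]-.083]),'mouth',f([.449,.0722,.06]),'left',f([.4438,.223,.06]))
```

```text
t 9.13 pos [0.4483 0.0724 0.1515] phi 7.33 w 0.0234 F [ 0.2 -0.3 -2.3]
  xyz [ 0.0015 -0.0003  0.0006] rot [-0.2 -0.1  0. ]
tip [196.7 494.1] mouth [195.8 507.5] left [333.6 394.3]
```

View pics/c7.png

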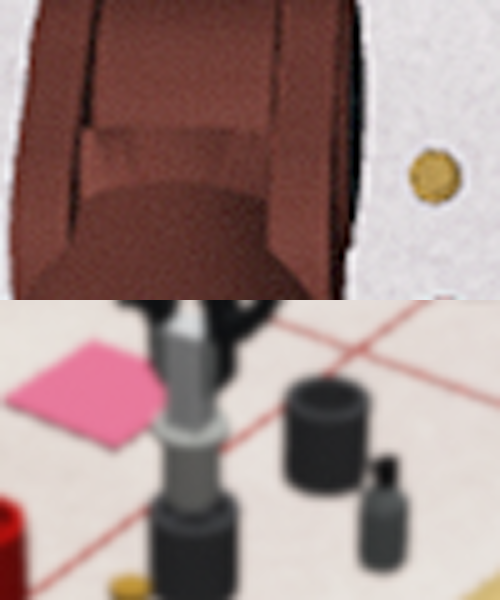

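The left sleeve still stands. The plug is centred on the middle mouth to about 1.5 mm (191 against 194), so I nudge it and lower.

>>> servo_tool(xyz=[[0.004, 0.0005, 0.0013], [0.007, 0.0005, 0.0013], [0.01, 0.0005, 0.0013], [0.012, 0.0005, 0.0013], [0.014, 0.0005, 0.0013], [0.016, 0.0005, 0.0013], [0.018, 0.0005, 0.0013], [0.02, 0.0005, 0.0013], [0.02, 0.0005, 0.0013]], rot=[[0, 0, 0], [0, 0, 0], [0, 0, 0], [0, 0, 0], [0, 0, 0], [0, 0, 0], [0, 0, 0], [0, 0, 0], [0, 0, 0]], jaw=[255, 255, 255, 255, 255, 255, 255, 255, 255])

```text
t: 9.98
tool_pos: [0.45, 0.0736, 0.1314]
tool_rot: [-0.101, 1.569, 0.101]
wrist_force: [-2.7, 1.3, -4.8]
gripper_width: 0.0231
```

>>> servo_tool(xyz=[[0.001, 0, 0], [0.002, 0, 0], [0.003, 0, 0], [0.003, 0, 0], [0.004, 0, 0], [0.004, 0, 0]], rot=[[0, 0, 0], [0, 0, 0], [0, 0, 0], [0, 0, 0], [0, 0, 0], [0, 0, 0]], jaw=[255, 255, 255, 255, 255, 255])

```text
t: 10.48
tool_pos: [0.4503, 0.0736, 0.128]
tool_rot: [-0.101, 1.568, 0.101]
wrist_force: [-3.5, 3.1, 2.1]
gripper_width: 0.023
```

>>> servo_tool(xyz=[[0.001, 0, 0], [0.002, 0, 0], [0.002, 0, 0]], rot=[[0, 0, 0], [0, 0, 0], [0, 0, 0]], jaw=[255, 255, 255])

```text
t: 10.73
tool_pos: [0.4506, 0.0738, 0.1277]
tool_rot: [-0.101, 1.567, 0.101]
wrist_force: [-10.1, 5.2, 27.7]
gripper_width: 0.0231
```

It stops firmly 15 mm in with 32 N, so the middle sleeve is undersize. On to the right one.

>>> servo_tool(xyz=[[-0.02, 0, 0], [-0.045, 0, 0], [-0.045, -0.04, 0.004], [-0.045, -0.08, 0.007], [-0.045, -0.12, 0.011], [-0.045, -0.16, 0.014], [-0.045, -0.168, 0.014], [-0.025, -0.168, 0.014], [-0.025, -0.168, 0.014], [-0.025, -0.168, 0.014]], rot=[[0, 0, 0], [0, 0, 0], [0, 0, 0], [0, 0, 0], [0, 0, 0], [0, 0, 0], [0, 0, 0], [0, 0, 0], [0, 0, 0], [0, 0, 0]], jaw=[255, 255, 255, 255, 255, 255, 255, 255, 255, 255])

```text
t: 11.57
tool_pos: [0.4849, -0.0914, 0.1502]
tool_rot: [-0.1, 1.571, 0.101]
wrist_force: [-0.3, 0.0, -3.2]
gripper_width: 0.0234
```

Run:
```python
from h import *
plan(.485,-.0912,.15,7.5)
s=viewer.snapshot('scene')[160:240,210:310]
cv2.imwrite('pics/c8.png',cv2.resize(s,(500,400),interpolation=cv2.INTER_CUBIC)[...,::-1])
f=lambda p:((pix('scene',p)-[210,160]+.5)*5-.5).round(1)
p=robot.get_state()['tool_pos']
print('tip',f([p[0],p[1],p[2]-.083]),'mouth',f([.485,-.0912,.06]))
```

```text
t 11.57 pos [ 0.4849 -0.0914  0.1502] phi 7.33 w 0.0234 F [-0.3  0.  -3.2]
  xyz [0.0002 0.0002 0.0001] rot [-0.2 -0.1 -0. ]
tip [191.6 259.1] mouth [191.4 270.3]
```

View pics/c8.png

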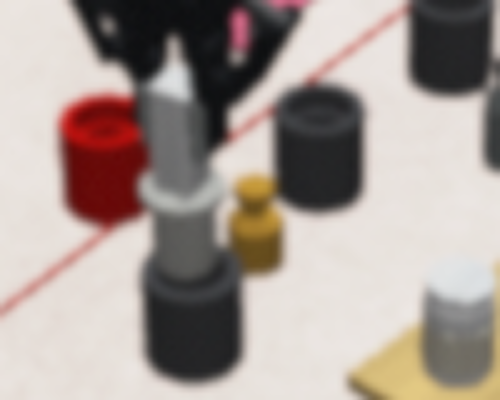

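Run:
```python
from h import *
f=lambda p:((pix('scene',p)-[210,160]+.5)*5-.5).round(1)
p=robot.get_state()['tool_pos']
for z in(.067,.09,.112,.118,.15,.183): print(z,f([p[0],p[1],z]))
print('dx5,dy5',f([p[0]+.005,p[1],.067]),f([p[0],p[1]+.005,.067]))
for z in(.06,.03,0):print('sl',z,f([.485,-.0912,z]))
s=cv2.imread('pics/c8.png').max(2)
for r in(190,205,220,235,250,300,330,350): print(r,s[r,130:256:6])
t=viewer.snapshot('top')[160:230,240:330]
cv2.imwrite('pics/c9.png',cv2.resize(t,(720,560),interpolation=cv2.INTER_CUBIC)[...,::-1])
```

```text
0.067 [191.6 260.4]
0.09 [190.2 226.3]
0.112 [188.8 193. ]
0.118 [188.4 183.7]
0.15 [186.3 133.7]
0.183 [184.1  80.5]
dx5,dy5 [198.9 263.9] [197.6 255.8]
sl 0.06 [191.4 270.3]
sl 0.03 [193.2 313.5]
sl 0 [195.  355.5]
190 [102 118 158 178 167 148 136 128 120 118 119 134 161 181 185 184 195 189
 178 182 188]
205 [101 100 109 132 151 167 175 178 173 169 170 171 163 148 147 180 211 207
 160 115 104]
220 [155 173 198 193 134  93  93  97  97  98  98  96  93  98 142 195 192 164
 155 155 152]
235 [230 232 230 206 139  93  89  90  91  93  93  93  91  95 135 184 170 128
 126 140 144]
250 [230 231 224 187 125  90  87  90  90  92  92  92  90  86  87  92  92  90
  93  99 101]
300 [233 221 151  63  38  43  49  54  57  58  60  60  57  54  50  45  39  41
  90 173 221]
330 [231 221 162  76  38  35  36  37  38  38  38  38  38  39  38  37  37  39
  76 162 220]
350 [232 224 172  89  42  36  36  37  37  37  39  39  38  38  37  38  36  38
  79 166 223]
```

View pics/c9.png

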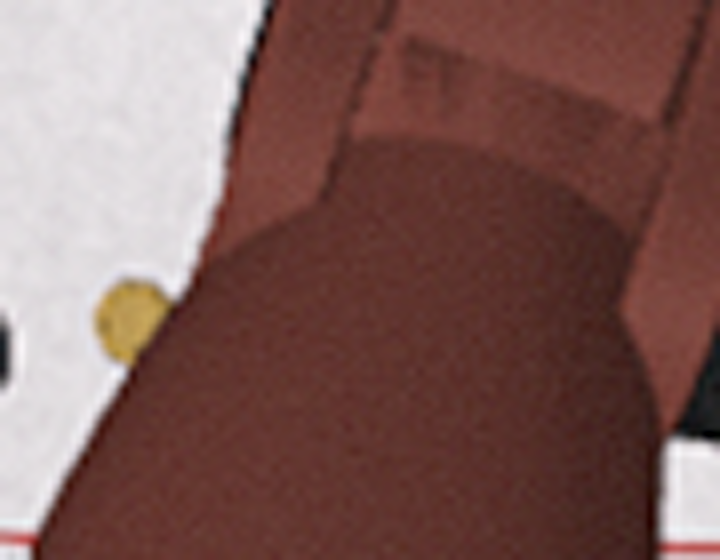

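The top view is blocked by the arm. By the scene view the plug is about 2 mm left of the right sleeve's axis (184 against 192), so I nudge it and lower.

>>> servo_tool(xyz=[[0.003, 0.001, 0.0013], [0.006, 0.001, 0.0013], [0.009, 0.001, 0.0013], [0.011, 0.001, 0.0013], [0.013, 0.001, 0.0013], [0.015, 0.001, 0.0013], [0.017, 0.001, 0.0013], [0.019, 0.001, 0.0013], [0.019, 0.001, 0.0013]], rot=[[0, 0, 0], [0, 0, 0], [0, 0, 0], [0, 0, 0], [0, 0, 0], [0, 0, 0], [0, 0, 0], [0, 0, 0], [0, 0, 0]], jaw=[255, 255, 255, 255, 255, 255, 255, 255, 255])

```text
t: 12.42
tool_pos: [0.4864, -0.09, 0.1312]
tool_rot: [-0.1, 1.569, 0.101]
wrist_force: [-0.9, 2.4, -4.3]
gripper_width: 0.0234
```

>>> servo_tool(xyz=[[0.001, 0, 0], [0.002, 0, 0], [0.003, 0, 0], [0.004, 0, 0], [0.005, 0, 0], [0.005, 0, 0]], rot=[[0, 0, 0], [0, 0, 0], [0, 0, 0], [0, 0, 0], [0, 0, 0], [0, 0, 0]], jaw=[255, 255, 255, 255, 255, 255])

```text
t: 12.92
tool_pos: [0.4868, -0.0901, 0.1266]
tool_rot: [-0.101, 1.569, 0.101]
wrist_force: [-2.2, 2.6, -3.1]
gripper_width: 0.023
```

>>> servo_tool(xyz=[[0.002, 0, 0], [0.004, 0, 0], [0.006, 0, 0], [0.009, 0, 0], [0.012, 0, 0], [0.015, 0, 0], [0.018, 0, 0], [0.021, 0, 0], [0.024, 0, 0], [0.026, 0, 0]], rot=[[0, 0, 0], [0, 0, 0], [0, 0, 0], [0, 0, 0], [0, 0, 0], [0, 0, 0], [0, 0, 0], [0, 0, 0], [0, 0, 0], [0, 0, 0]], jaw=[255, 255, 255, 255, 255, 255, 255, 255, 255, 255])

```text
t: 13.75
tool_pos: [0.4865, -0.09, 0.1003]
tool_rot: [-0.101, 1.569, 0.101]
wrist_force: [-3.5, 3.2, -0.5]
gripper_width: 0.0237
```

>>> servo_tool(xyz=[[0.001, 0, 0], [0.002, 0, 0], [0.003, 0, 0], [0.003, 0, 0]], rot=[[0, 0, 0], [0, 0, 0], [0, 0, 0], [0, 0, 0]], jaw=[255, 255, 255, 255])

```text
t: 14.08
tool_pos: [0.4865, -0.09, 0.0979]
tool_rot: [-0.101, 1.569, 0.101]
wrist_force: [-5.6, 4.3, 5.9]
gripper_width: 0.0233
```

The right sleeve is good too, seated on the shoulder. Returning the gauge to its pad.

>>> servo_tool(xyz=[[-0.015, 0, 0], [-0.035, 0, 0], [-0.06, 0, 0], [-0.078, 0, 0], [-0.078, -0.038, -0.009], [-0.078, -0.076, -0.018], [-0.078, -0.114, -0.027], [-0.078, -0.152, -0.036], [-0.078, -0.18, -0.044], [-0.078, -0.18, -0.044]], rot=[[0, 0, 0], [0, 0, 0], [0, 0, 0], [0, 0, 0], [0, 0, 0], [0, 0, 0], [0, 0, 0], [0, 0, 0], [0, 0, 0], [0, 0, 0]], jaw=[255, 255, 255, 255, 255, 255, 255, 255, 255, 255])

```text
t: 14.92
tool_pos: [0.4666, -0.2811, 0.176]
tool_rot: [-0.101, 1.567, 0.093]
wrist_force: [-0.1, -0.5, -2.9]
gripper_width: 0.0232
```

>>> servo_tool(xyz=[[0.03, 0, 0], [0.06, 0, 0], [0.075, 0, 0], [0.08, 0, 0], [0.082, 0, 0], [0.082, 0, 0], [0.082, 0, 0]], rot=[[0, 0, 0], [0, 0, 0], [0, 0, 0], [0, 0, 0], [0, 0, 0], [0, 0, 0], [0, 0, 0]], jaw=[255, 255, 255, 255, 255, 255, 255])

```text
t: 15.5
tool_pos: [0.4673, -0.2751, 0.095]
tool_rot: [-0.102, 1.567, 0.1]
wrist_force: [-0.4, -0.1, -2.3]
gripper_width: 0.0234
```

>>> servo_tool(xyz=[[0.002, 0, 0], [0.004, 0, 0], [0.005, 0, 0], [0.006, 0, 0], [0.0065, 0, 0], [0.0065, 0, 0]], rot=[[0, 0, 0], [0, 0, 0], [0, 0, 0], [0, 0, 0], [0, 0, 0], [0, 0, 0]], jaw=[255, 255, 255, 255, 255, 255])

```text
t: 16.0
tool_pos: [0.4668, -0.2746, 0.0889]
tool_rot: [-0.102, 1.567, 0.1]
wrist_force: [-3.6, 3.5, 14.7]
gripper_width: 0.0233
```

>>> servo_tool(xyz=[[-0.0005, 0, 0], [-0.0005, 0, 0], [-0.0005, 0, 0], [-0.0005, 0, 0], [-0.0005, 0, 0], [-0.0005, 0, 0], [-0.0005, 0, 0], [-0.0005, 0, 0]], rot=[[0, 0, 0], [0, 0, 0], [0, 0, 0], [0, 0, 0], [0, 0, 0], [0, 0, 0], [0, 0, 0], [0, 0, 0]], jaw=[200, 150, 100, 50, 0, 0, 0, 0])

```text
t: 16.67
tool_pos: [0.4663, -0.2744, 0.0877]
tool_rot: [-0.101, 1.569, 0.101]
wrist_force: [-0.5, 0.2, 0.1]
gripper_width: 0.0856
```

>>> servo_tool(xyz=[[-0.02, 0, 0], [-0.05, 0, 0], [-0.09, 0, 0], [-0.13, 0, 0], [-0.13, 0, 0], [-0.13, 0, 0]], rot=[[0, 0, 0], [0, 0, 0], [0, 0, 0], [0, 0, 0], [0, 0, 0], [0, 0, 0]], jaw=[0, 0, 0, 0, 0, 0])

```text
t: 17.17
tool_pos: [0.4676, -0.2753, 0.2202]
tool_rot: [-0.103, 1.565, 0.098]
wrist_force: [0.2, 1.0, -0.5]
gripper_width: 0.0854
```

Run:
```python
from h import *
im=viewer.snapshot('top');g=im.max(2)
for u,v,a,c in blobs(g<130,150,400):
    if 150<u<300 and 110<v<230: print(np.round([u,v,a],1),on('top',u,v,.031).round(4),on('top',u,v,.076).round(4))
# shelf axis: wood corners
hsv=cv2.cvtColor(im,cv2.COLOR_RGB2HSV)
m=(hsv[...,1]>50)&(hsv[...,0]>12)&(hsv[...,0]<35)&(g>120)
for u,v,a,c in blobs(m,2000,9000):
    if 150<u<320 and 110<v<300:
        b=np.array([on('top',*p,.045) for p in cv2.boxPoints(cv2.minAreaRect(c))]);print('rack centre',b.mean(0),np.linalg.norm(np.diff(b,axis=0),axis=1))
plan(.4855,-.0905,.20,-5.7)
s=viewer.snapshot('scene')[100:300,110:376]
cv2.imwrite('pics/c10.png',cv2.resize(s,(798,600),interpolation=cv2.INTER_CUBIC)[...,::-1])
```

```text
[185.1 204.2 255. ] [0.4436 0.2189] [0.4416 0.2104]
[231.6 202.9 228.5] [0.4498 0.0724] [0.4475 0.0692]
[283.8 192.3 234.5] [ 0.4858 -0.0918] [ 0.4822 -0.0891]
[202.8 130.6 305. ] [0.68   0.1689] [0.6694 0.1622]
rack centre [0.65600447 0.06822956] [0.09992513 0.33917097 0.09956148]
t 17.22 pos [ 0.4667 -0.2746  0.2184] phi 7.36 w 0.0854 F [-0.2 -0.6 -1.1]
  xyz [0.0182 0.1802 0.0422] rot [13.1  0.1  0.1]
```

View pics/c10.png

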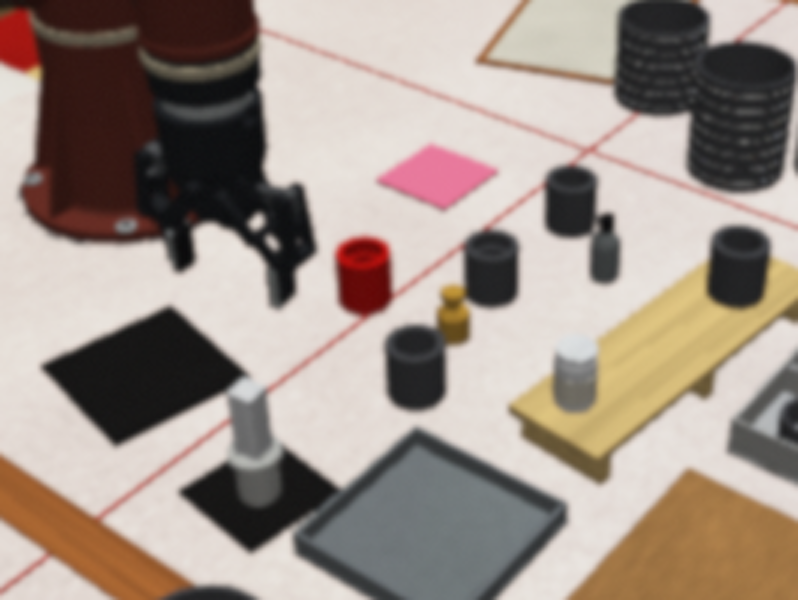

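Everything stands: gauge upright on the pad (crop (255,445)) and sleeves at (570,200), (490,268) and (415,367). That is the 12th and last picture, so from here I check by numbers. First I move the right sleeve to slot 1.

>>> servo_tool(xyz=[[0.018, 0.04, 0.009], [0.018, 0.08, 0.018], [0.018, 0.12, 0.027], [0.018, 0.16, 0.036], [0.018, 0.18, 0.042], [0.018, 0.18, 0.042], [0.018, 0.18, 0.042]], rot=[[6, 0, 0], [13, 0, 0], [13, 0, 0], [13, 0, 0], [13, 0, 0], [13, 0, 0], [13, 0, 0]], jaw=[0, 0, 0, 0, 0, 0, 0])

```text
t: 17.85
tool_pos: [0.4841, -0.089, 0.1985]
tool_rot: [0.076, 1.572, -0.075]
wrist_force: [0.8, -0.3, -0.1]
gripper_width: 0.0855
```

Run:
```python
from h import *
plan(.486,-.0912,.031,-5.6)
im=np.load('pics/top0.npy')
print('tin',on('top',274.5,141.5,.105),'red',on('top',258.5,233.6,.03))
```

```text
t 17.85 pos [ 0.4841 -0.089   0.1985] phi -5.49 w 0.0855 F [ 0.8 -0.3 -0.1]
  xyz [ 0.1675 -0.0021  0.0025] rot [ 0.1 -0.1 -0. ]
tin [ 0.6322597  -0.05798864] red [ 0.35478923 -0.01389441]
```

>>> servo_tool(xyz=[[0.04, -0.002, 0.0025], [0.08, -0.002, 0.0025], [0.12, -0.002, 0.0025], [0.15, -0.002, 0.0025], [0.1675, -0.002, 0.0025], [0.1675, -0.002, 0.0025], [0.1675, -0.002, 0.0025], [0.1675, -0.002, 0.0025], [0.1675, -0.002, 0.0025], [0.1675, -0.002, 0.0025]], rot=[[0, 0, 0], [0, 0, 0], [0, 0, 0], [0, 0, 0], [0, 0, 0], [0, 0, 0], [0, 0, 0], [0, 0, 0], [0, 0, 0], [0, 0, 0]], jaw=[0, 0, 0, 0, 0, 0, 60, 120, 255, 255])

```text
t: 18.68
tool_pos: [0.4878, -0.0934, 0.0338]
tool_rot: [0.077, 1.568, -0.078]
wrist_force: [-2.2, -0.9, 5.0]
gripper_width: 0.0544
```

>>> servo_tool(xyz=[[0, 0, 0], [0, 0, 0], [0, 0, 0]], rot=[[0, 0, 0], [0, 0, 0], [0, 0, 0]], jaw=[255, 255, 255])

```text
t: 18.93
tool_pos: [0.4878, -0.0934, 0.0337]
tool_rot: [0.076, 1.568, -0.079]
wrist_force: [-3.9, -2.1, 7.9]
gripper_width: 0.0543
```

>>> servo_tool(xyz=[[-0.02, 0, 0], [-0.05, 0, 0], [-0.09, 0, 0], [-0.128, 0, 0], [-0.128, 0, 0]], rot=[[0, 0, 0], [0, 0, 0], [0, 0, 0], [0, 0, 0], [0, 0, 0]], jaw=[255, 255, 255, 255, 255])

```text
t: 19.35
tool_pos: [0.4911, -0.0939, 0.1675]
tool_rot: [0.075, 1.559, -0.079]
wrist_force: [2.9, -0.0, -5.5]
gripper_width: 0.0545
```

>>> servo_tool(xyz=[[0, 0.03, 0.023], [0, 0.06, 0.046], [0, 0.09, 0.069], [0, 0.12, 0.091], [0, 0.15, 0.114], [0, 0.18, 0.137], [0, 0.203, 0.154], [0, 0.203, 0.154], [0, 0.203, 0.154], [0, 0.203, 0.154]], rot=[[0, 0, 0], [0, 0, 0], [0, 0, 0], [0, 0, 0], [0, 0, 0], [0, 0, 0], [0, 0, 0], [0, 0, 0], [0, 0, 0], [0, 0, 0]], jaw=[255, 255, 255, 255, 255, 255, 255, 255, 255, 255])

```text
t: 20.18
tool_pos: [0.6596, 0.0941, 0.1594]
tool_rot: [0.077, 1.571, -0.077]
wrist_force: [-0.4, -0.3, -6.0]
gripper_width: 0.0543
```

Run:
```python
from h import *
plan(.6606,.0935,.083,-5.6)
im=viewer.snapshot('top');g=im.max(2)
for u,v,a,c in blobs(g<130,100,900):
    if 150<u<300 and 90<v<230: print(np.round([u,v,a],1),on('top',u,v,.076).round(4))
```

```text
t 20.18 pos [0.6596 0.0941 0.1594] phi -5.62 w 0.0543 F [-0.4 -0.3 -6. ]
  xyz [ 0.0764 -0.0005  0.0011] rot [-0.  -0.1  0. ]
```

Held (Fz −6 N) and over slot 1. Lowering and setting it down.

>>> servo_tool(xyz=[[0.025, 0, 0.001], [0.05, 0, 0.001], [0.066, 0, 0.001], [0.072, 0, 0.001], [0.075, 0, 0.001], [0.077, 0, 0.001], [0.079, 0, 0.001], [0.079, 0, 0.001]], rot=[[0, 0, 0], [0, 0, 0], [0, 0, 0], [0, 0, 0], [0, 0, 0], [0, 0, 0], [0, 0, 0], [0, 0, 0]], jaw=[255, 255, 255, 255, 255, 255, 255, 255])

```text
t: 20.9
tool_pos: [0.662, 0.0939, 0.0822]
tool_rot: [0.078, 1.568, -0.077]
wrist_force: [-1.0, 0.1, -6.0]
gripper_width: 0.0545
```

>>> servo_tool(xyz=[[0.002, 0, -0.001], [0.003, 0, -0.001], [0.004, 0, -0.001], [0.004, 0, -0.001]], rot=[[0, 0, 0], [0, 0, 0], [0, 0, 0], [0, 0, 0]], jaw=[255, 255, 255, 255])

```text
t: 21.23
tool_pos: [0.6607, 0.0943, 0.0788]
tool_rot: [0.077, 1.568, -0.077]
wrist_force: [-3.7, -0.8, 5.1]
gripper_width: 0.0541
```

>>> servo_tool(xyz=[[0, 0, 0], [0, 0, 0], [0, 0, 0], [0, 0, 0], [0, 0, 0], [-0.03, 0, 0], [-0.06, 0, 0], [-0.1, 0, 0], [-0.12, 0, 0], [-0.12, 0, 0]], rot=[[0, 0, 0], [0, 0, 0], [0, 0, 0], [0, 0, 0], [0, 0, 0], [0, 0, 0], [0, 0, 0], [0, 0, 0], [0, 0, 0], [0, 0, 0]], jaw=[100, 50, 0, 0, 0, 0, 0, 0, 0, 0])

```text
t: 22.07
tool_pos: [0.6633, 0.0943, 0.2031]
tool_rot: [0.078, 1.561, -0.077]
wrist_force: [0.5, -0.3, 0.1]
gripper_width: 0.0853
```

Run:
```python
from h import *
plan(.4436,.2195,.18,-5.6)
```

```text
t 22.07 pos [0.6633 0.0943 0.2031] phi -5.64 w 0.0853 F [ 0.5 -0.3  0.1]
  xyz [ 0.0213  0.103  -0.2311] rot [-0.   0.5 -0.1]
```

>>> servo_tool(xyz=[[0, 0.015, -0.035], [0.005, 0.03, -0.07], [0.01, 0.045, -0.105], [0.015, 0.06, -0.14], [0.02, 0.075, -0.175], [0.02, 0.09, -0.21], [0.02, 0.103, -0.23], [0.02, 0.103, -0.23], [0.02, 0.103, -0.23]], rot=[[0, 0, 0], [0, 0, 0], [0, 0, 0], [0, 0, 0], [0, 0, 0], [0, 0, 0], [0, 0, 0], [0, 0, 0], [0, 0, 0]], jaw=[0, 0, 0, 0, 0, 0, 0, 0, 0])

```text
t: 22.82
tool_pos: [0.4408, 0.22, 0.1772]
tool_rot: [0.076, 1.569, -0.076]
wrist_force: [1.1, 0.3, -0.6]
gripper_width: 0.0856
```

Run:
```python
from h import *
plan(.4436,.2195,.031,-5.6)
im=viewer.snapshot('top');g=im.max(2)
for u,v,a,c in blobs(g<130,60,900):
    if 150<u<300 and 90<v<230: print(np.round([u,v,a],1),'z31',on('top',u,v,.031).round(4),'z76',on('top',u,v,.076).round(4))
```

```text
t 22.82 pos [0.4408 0.22   0.1772] phi -5.52 w 0.0856 F [ 1.1  0.3 -0.6]
  xyz [ 0.1462 -0.0002  0.0028] rot [0.1 0.  0. ]
[231.5 202.9 230.5] z31 [0.4498 0.0726] z76 [0.4475 0.0693]
[204.5 179.4  68. ] z31 [0.5234 0.1598] z76 [0.5184 0.1534]
[224.3 133.3 296.5] z31 [0.6722 0.1001] z76 [0.6618 0.0959]
[202.8 130.5 308. ] z31 [0.6801 0.1689] z76 [0.6695 0.1621]
[209.  109.8 274. ] z31 [0.7477 0.1507] z76 [0.7347 0.1446]
```

Slot 1 is good: 66.6 mm from the sample, and the sample is unmoved. Grasping the left sleeve.

>>> servo_tool(xyz=[[0.04, 0, 0.002], [0.08, 0, 0.002], [0.12, 0, 0.002], [0.143, 0, 0.002], [0.143, 0, 0.002], [0.143, 0, 0.002], [0.143, 0, 0.002], [0.143, 0, 0.002], [0.143, 0, 0.002], [0.143, 0, 0.002]], rot=[[0, 0, 0], [0, 0, 0], [0, 0, 0], [0, 0, 0], [0, 0, 0], [0, 0, 0], [0, 0, 0], [0, 0, 0], [0, 0, 0], [0, 0, 0]], jaw=[0, 0, 0, 0, 0, 60, 120, 255, 255, 255])

```text
t: 23.7
tool_pos: [0.4451, 0.2193, 0.0364]
tool_rot: [0.078, 1.566, -0.077]
wrist_force: [-1.9, -1.5, 6.6]
gripper_width: 0.0545
```

>>> servo_tool(xyz=[[0, 0, 0], [0, 0, 0], [0, 0, 0], [-0.02, 0, 0], [-0.05, 0, 0], [-0.09, 0, 0], [-0.128, 0, 0], [-0.128, 0, 0], [-0.128, 0, 0], [-0.128, 0, 0]], rot=[[0, 0, 0], [0, 0, 0], [0, 0, 0], [0, 0, 0], [0, 0, 0], [0, 0, 0], [0, 0, 0], [0, 0, 0], [0, 0, 0], [0, 0, 0]], jaw=[255, 255, 255, 255, 255, 255, 255, 255, 255, 255])

```text
t: 24.53
tool_pos: [0.4434, 0.219, 0.1622]
tool_rot: [0.077, 1.569, -0.077]
wrist_force: [-0.4, 0.4, -5.0]
gripper_width: 0.0546
```

Run:
```python
from h import *
plan(.52,.03,.163,-5.6);plan(.655,.0275,.163,-5.6)
```

```text
t 24.53 pos [0.4434 0.219  0.1622] phi -5.64 w 0.0546 F [-0.4  0.4 -5. ]
  xyz [-0.0008 -0.1805  0.0948] rot [-0.  0. -0.]
t 24.53 pos [0.4434 0.219  0.1622] phi -5.64 w 0.0546 F [-0.4  0.4 -5. ]
  xyz [-0.0007 -0.1697  0.2294] rot [-0.  0. -0.]
```

>>> servo_tool(xyz=[[0, -0.036, 0.019], [0, -0.072, 0.038], [0, -0.108, 0.057], [0, -0.144, 0.076], [0, -0.178, 0.095], [0, -0.175, 0.13], [0, -0.172, 0.17], [0, -0.17, 0.205], [0, -0.17, 0.229], [0, -0.17, 0.229]], rot=[[0, 0, 0], [0, 0, 0], [0, 0, 0], [0, 0, 0], [0, 0, 0], [0, 0, 0], [0, 0, 0], [0, 0, 0], [0, 0, 0], [0, 0, 0]], jaw=[255, 255, 255, 255, 255, 255, 255, 255, 255, 255])

```text
t: 25.37
tool_pos: [0.658, 0.0265, 0.159]
tool_rot: [0.078, 1.57, -0.078]
wrist_force: [-1.8, 0.1, -4.8]
gripper_width: 0.0545
```

>>> servo_tool(xyz=[[0, 0, 0], [0, 0, 0]], rot=[[0, 0, 0], [0, 0, 0]], jaw=[255, 255])

```text
t: 25.53
tool_pos: [0.6531, 0.0275, 0.16]
tool_rot: [0.078, 1.574, -0.077]
wrist_force: [-0.9, -0.2, -5.9]
gripper_width: 0.0544
```

Run:
```python
from h import *
plan(.655,.0275,.084,-5.6)
```

```text
t 25.53 pos [0.6531 0.0275 0.16  ] phi -5.64 w 0.0544 F [-0.9 -0.2 -5.9]
  xyz [0.076  0.0002 0.0022] rot [-0.  -0.3  0. ]
```

>>> servo_tool(xyz=[[0.025, 0, 0.001], [0.05, 0, 0.001], [0.066, 0, 0.001], [0.072, 0, 0.001], [0.074, 0, 0.001], [0.076, 0, 0.001], [0.077, 0, 0.001], [0.077, 0, 0.001]], rot=[[0, 0, 0], [0, 0, 0], [0, 0, 0], [0, 0, 0], [0, 0, 0], [0, 0, 0], [0, 0, 0], [0, 0, 0]], jaw=[255, 255, 255, 255, 255, 255, 255, 255])

```text
t: 26.2
tool_pos: [0.6564, 0.0273, 0.0863]
tool_rot: [0.077, 1.568, -0.077]
wrist_force: [-0.6, 1.2, -6.6]
gripper_width: 0.0544
```

>>> servo_tool(xyz=[[0.001, 0, 0], [0.002, 0, 0], [0.002, 0, 0]], rot=[[0, 0, 0], [0, 0, 0], [0, 0, 0]], jaw=[255, 255, 255])

```text
t: 26.45
tool_pos: [0.6559, 0.0273, 0.0835]
tool_rot: [0.077, 1.569, -0.077]
wrist_force: [0.4, 0.1, -5.0]
gripper_width: 0.0541
```

>>> servo_tool(xyz=[[0.001, 0, 0], [0.002, 0, 0], [0.003, 0, 0], [0.003, 0, 0]], rot=[[0, 0, 0], [0, 0, 0], [0, 0, 0], [0, 0, 0]], jaw=[255, 255, 255, 255])

```text
t: 26.78
tool_pos: [0.6559, 0.0273, 0.0814]
tool_rot: [0.077, 1.569, -0.077]
wrist_force: [-4.6, -0.6, 6.2]
gripper_width: 0.0544
```

Contact. Releasing and going up.

>>> servo_tool(xyz=[[0, 0, 0], [0, 0, 0], [0, 0, 0], [0, 0, 0], [0, 0, 0], [-0.03, 0, 0], [-0.06, 0, 0], [-0.1, 0, 0], [-0.1, 0, 0], [-0.1, 0, 0]], rot=[[0, 0, 0], [0, 0, 0], [0, 0, 0], [0, 0, 0], [0, 0, 0], [0, 0, 0], [0, 0, 0], [0, 0, 0], [0, 0, 0], [0, 0, 0]], jaw=[100, 50, 0, 0, 0, 0, 0, 0, 0, 0])

```text
t: 27.62
tool_pos: [0.6577, 0.0272, 0.1831]
tool_rot: [0.077, 1.564, -0.077]
wrist_force: [0.3, 0.3, -1.0]
gripper_width: 0.0855
```

Run:
```python
from h import *
plan(.4498,.0726,.18,-5.6)
```

```text
t 27.62 pos [0.6577 0.0272 0.1831] phi -5.64 w 0.0855 F [ 0.3  0.3 -1. ]
  xyz [ 0.0019  0.0248 -0.2113] rot [-0.   0.3 -0. ]
```

>>> servo_tool(xyz=[[0, 0.004, -0.035], [0, 0.008, -0.07], [0, 0.012, -0.105], [0, 0.016, -0.14], [0, 0.02, -0.175], [0, 0.024, -0.205], [0, 0.025, -0.21], [0, 0.025, -0.21], [0, 0.025, -0.21]], rot=[[0, 0, 0], [0, 0, 0], [0, 0, 0], [0, 0, 0], [0, 0, 0], [0, 0, 0], [0, 0, 0], [0, 0, 0], [0, 0, 0]], jaw=[0, 0, 0, 0, 0, 0, 0, 0, 0])

```text
t: 28.37
tool_pos: [0.4499, 0.0728, 0.1801]
tool_rot: [0.077, 1.569, -0.077]
wrist_force: [0.7, -0.1, -0.9]
gripper_width: 0.0854
```

Run:
```python
from h import *
plan(.4498,.0726,.034,-5.6)
im=viewer.snapshot('top');g=im.max(2)
for u,v,a,c in blobs(g<130,60,900):
    if 150<u<300 and 90<v<230: print(np.round([u,v,a],1),'z31',on('top',u,v,.031).round(4),'z76',on('top',u,v,.076).round(4))
```

```text
t 28.37 pos [0.4499 0.0728 0.1801] phi -5.63 w 0.0854 F [ 0.7 -0.1 -0.9]
  xyz [ 0.1461 -0.0002 -0.0002] rot [-0.  0.  0.]
[246.7 135.1 286.5] z31 [0.6672 0.0285] z76 [0.6571 0.0269]
[224.4 133.3 301. ] z31 [0.6722 0.0998] z76 [0.6618 0.0956]
[202.8 130.5 308. ] z31 [0.6802 0.1688] z76 [0.6696 0.1621]
[208.9 109.8 271.5] z31 [0.7478 0.151 ] z76 [0.7347 0.1449]
```

Slot 2 is at (0.657, 0.027), 69 mm from slot 1 and in line. Now the middle sleeve goes to the tray.

>>> servo_tool(xyz=[[0.04, 0, 0], [0.08, 0, 0], [0.12, 0, 0], [0.145, 0, 0], [0.145, 0, 0], [0.145, 0, 0], [0.145, 0, 0], [0.145, 0, 0], [0.145, 0, 0], [0.145, 0, 0]], rot=[[0, 0, 0], [0, 0, 0], [0, 0, 0], [0, 0, 0], [0, 0, 0], [0, 0, 0], [0, 0, 0], [0, 0, 0], [0, 0, 0], [0, 0, 0]], jaw=[0, 0, 0, 0, 0, 60, 120, 255, 255, 255])

```text
t: 29.25
tool_pos: [0.4508, 0.0728, 0.0371]
tool_rot: [0.077, 1.566, -0.077]
wrist_force: [-1.9, -0.9, 7.5]
gripper_width: 0.054
```

>>> servo_tool(xyz=[[0, 0, 0], [0, 0, 0], [0, 0, 0], [-0.02, 0, 0], [-0.05, 0, 0], [-0.09, 0, 0], [-0.128, 0, 0], [-0.128, 0, 0], [-0.128, 0, 0], [-0.128, 0, 0]], rot=[[0, 0, 0], [0, 0, 0], [0, 0, 0], [0, 0, 0], [0, 0, 0], [0, 0, 0], [0, 0, 0], [0, 0, 0], [0, 0, 0], [0, 0, 0]], jaw=[255, 255, 255, 255, 255, 255, 255, 255, 255, 255])

```text
t: 30.08
tool_pos: [0.449, 0.0728, 0.1633]
tool_rot: [0.077, 1.569, -0.077]
wrist_force: [0.6, -0.1, -6.1]
gripper_width: 0.0541
```

Run:
```python
from h import *
plan(.609,-.225,.163,-5.6);plan(.525,-.07,.163,-5.6)
```

```text
t 30.08 pos [0.449  0.0728 0.1633] phi -5.64 w 0.0541 F [ 0.6 -0.1 -6.1]
  xyz [ 0.0004 -0.2806  0.1885] rot [-0.  0. -0.]
t 30.08 pos [0.449  0.0728 0.1633] phi -5.64 w 0.0541 F [ 0.6 -0.1 -6.1]
  xyz [ 0.0003 -0.1346  0.0896] rot [-0.  0. -0.]
```

>>> servo_tool(xyz=[[0, -0.033, 0.022], [0, -0.066, 0.044], [0, -0.1, 0.067], [0, -0.133, 0.089], [0, -0.166, 0.111], [0, -0.2, 0.134], [0, -0.233, 0.156], [0, -0.266, 0.178], [0, -0.28, 0.188], [0, -0.28, 0.188]], rot=[[0, 0, 0], [0, 0, 0], [0, 0, 0], [0, 0, 0], [0, 0, 0], [0, 0, 0], [0, 0, 0], [0, 0, 0], [0, 0, 0], [0, 0, 0]], jaw=[255, 255, 255, 255, 255, 255, 255, 255, 255, 255])

```text
t: 30.92
tool_pos: [0.6092, -0.2281, 0.1602]
tool_rot: [0.08, 1.571, -0.08]
wrist_force: [-1.5, 0.9, -5.7]
gripper_width: 0.0542
```

>>> servo_tool(xyz=[[0, 0, 0], [0.03, 0, 0], [0.06, 0, 0], [0.09, 0, 0], [0.106, 0, 0], [0.112, 0, 0], [0.115, 0, 0], [0.115, 0, 0]], rot=[[0, 0, 0], [0, 0, 0], [0, 0, 0], [0, 0, 0], [0, 0, 0], [0, 0, 0], [0, 0, 0], [0, 0, 0]], jaw=[255, 255, 255, 255, 255, 255, 255, 255])

```text
t: 31.58
tool_pos: [0.6086, -0.2236, 0.0481]
tool_rot: [0.077, 1.57, -0.076]
wrist_force: [-1.2, -0.6, -5.7]
gripper_width: 0.0541
```

>>> servo_tool(xyz=[[0.002, 0, 0], [0.004, 0, 0], [0.005, 0, 0], [0.006, 0, 0], [0.007, 0, 0], [0.007, 0, 0]], rot=[[0, 0, 0], [0, 0, 0], [0, 0, 0], [0, 0, 0], [0, 0, 0], [0, 0, 0]], jaw=[255, 255, 255, 255, 255, 255])

```text
t: 32.08
tool_pos: [0.6092, -0.2245, 0.0423]
tool_rot: [0.077, 1.569, -0.078]
wrist_force: [-2.6, 1.4, 3.1]
gripper_width: 0.0542
```

>>> servo_tool(xyz=[[0, 0, 0], [0, 0, 0], [0, 0, 0], [0, 0, 0], [0, 0, 0], [-0.03, 0, 0], [-0.07, 0, 0], [-0.11, 0, 0], [-0.15, 0, 0], [-0.15, 0, 0]], rot=[[0, 0, 0], [0, 0, 0], [0, 0, 0], [0, 0, 0], [0, 0, 0], [0, 0, 0], [0, 0, 0], [0, 0, 0], [0, 0, 0], [0, 0, 0]], jaw=[100, 50, 0, 0, 0, 0, 0, 0, 0, 0])

```text
t: 32.92
tool_pos: [0.6125, -0.226, 0.2]
tool_rot: [0.073, 1.558, -0.081]
wrist_force: [1.5, -0.5, -0.0]
gripper_width: 0.0856
```

>>> servo_tool(xyz=[[0, 0.03, -0.028], [0, 0.06, -0.056], [0, 0.09, -0.084], [0, 0.12, -0.112], [0, 0.15, -0.14], [0, 0.18, -0.168], [0, 0.21, -0.196], [0, 0.24, -0.22], [0, 0.24, -0.22], [0, 0.24, -0.22]], rot=[[0, 0, 0], [0, 0, 0], [0, 0, 0], [0, 0, 0], [0, 0, 0], [0, 0, 0], [0, 0, 0], [0, 0, 0], [0, 0, 0], [0, 0, 0]], jaw=[0, 0, 0, 0, 0, 0, 0, 0, 0, 0])

```text
t: 33.75
tool_pos: [0.4128, 0.0375, 0.1915]
tool_rot: [0.075, 1.569, -0.075]
wrist_force: [0.9, 0.9, 0.7]
gripper_width: 0.0853
```

Run:
```python
from h import *
print(robot.get_state()['tool_pos'])
im=viewer.snapshot('top');g=im.max(2)
for th in (75,130):
  for u,v,a,c in blobs(g<th,60,1200):
    if 150<u<370 and 90<v<230: print(th,np.round([u,v,a],1),'z6',on('top',u,v,.006).round(4),'z36',on('top',u,v,.036).round(4),'z76',on('top',u,v,.076).round(4))
b=np.load('pics/top0.npy').astype(int);d=np.abs(im.astype(int)-b).max(2)>60
print('changed blobs');
for u,v,a,c in blobs(d,25,4000): print(np.round([u,v,a]))
# gauge: bright region on the pad; handle-top
sub=im[175:225,320:370].max(2)
for u,v,a,c in blobs(sub>150,20,150): print('bright',u+320,v+175,a,on('top',u+320,v+175,.06))
gm=cv2.cvtColor(im,cv2.COLOR_RGB2GRAY)[175:225,320:370]
for u,v,a,c in blobs(gm>168,15,150): print('handle top?',round(u+320,1),round(v+175,1),a,on('top',u+320,v+175,.122))
```

```text
[0.41276146 0.03751321 0.19153595]
75 [339.7 201.1 893.5] z6 [ 0.4622 -0.2727] z36 [ 0.4604 -0.2666] z76 [ 0.458  -0.2585]
75 [323.6 158.2  96. ] z6 [ 0.6003 -0.2209] z36 [ 0.5953 -0.216 ] z76 [ 0.5885 -0.2096]
75 [247.8 139.9 121. ] z6 [0.6572 0.0255] z36 [0.6508 0.0245] z76 [0.6422 0.0231]
75 [226.5 138.  113.5] z6 [0.6626 0.0948] z36 [0.6561 0.0922] z76 [0.6474 0.0887]
75 [245.8 131.4  77.5] z6 [0.6852 0.0323] z36 [0.6782 0.0312] z76 [0.6688 0.0296]
75 [205.7 134.6 131.5] z6 [0.6727 0.163 ] z36 [0.6659 0.1587] z76 [0.6569 0.1531]
75 [222.6 129.5  80.5] z6 [0.6903 0.1081] z36 [0.6831 0.1052] z76 [0.6736 0.1013]
75 [200.2 126.8  79.5] z6 [0.6984 0.1815] z36 [0.691  0.1768] z76 [0.6812 0.1706]
75 [314.5 107.2 210.5] z6 [ 0.7679 -0.1908] z36 [ 0.7588 -0.1867] z76 [ 0.7468 -0.1812]
75 [238.1  92.2  83. ] z6 [0.8149 0.0599] z36 [0.8048 0.0581] z76 [0.7912 0.0557]
75 [206.7  91.7  72. ] z6 [0.8154 0.163 ] z36 [0.8052 0.1587] z76 [0.7917 0.1531]
75 [177.   94.6 174. ] z6 [0.8041 0.2602] z36 [0.7943 0.2536] z76 [0.7811 0.2449]
130 [339.9 201.1 944.5] z6 [ 0.462  -0.2735] z36 [ 0.4602 -0.2674] z76 [ 0.4578 -0.2593]
130 [246.7 135.2 292. ] z6 [0.6725 0.0293] z36 [0.6657 0.0282] z76 [0.6567 0.0267]
130 [224.4 133.3 301. ] z6 [0.6779 0.1021] z36 [0.671  0.0993] z76 [0.6618 0.0956]
130 [202.8 130.5 311.5] z6 [0.6863 0.1727] z36 [0.6792 0.1682] z76 [0.6697 0.1622]
130 [207.5 109.9 293.5] z6 [0.7547 0.1591] z36 [0.746  0.1549] z76 [0.7344 0.1494]
130 [312.7 106.9 314. ] z6 [ 0.7688 -0.1847] z36 [ 0.7598 -0.1807] z76 [ 0.7477 -0.1754]
changed blobs
[221. 351.  36.]
[228. 357. 126.]
[264. 348.  36.]
[293. 364. 702.]
[  33.  318. 3194.]
[343. 203.  56.]
[348. 195. 124.]
[284. 192. 270.]
[324. 160.  42.]
[247. 135. 285.]
[224. 133. 296.]
```

All numeric checks hold and nothing touches the gripper (wrist force about 1 N, jaws open at z 0.19), so I hand in.

```bash
python3 -c "
from cell import job
print(job.close_job())"
```

```text
the job is handed in; nothing more can be done
None
```

I tried the gauge in all three sleeves, sorted them as asked, and handed the job in at about 34 s. No verdict is reported, so the results below are from my own measurements.

**Gauge trials, left to right**

| Sleeve | Result | Force change at the stop |
|---|---|---|
| Left | Plug went right in to the shoulder | about 20 N |
| Middle | Stopped firmly 15 mm in, so undersize | about 32 N |
| Right | Plug went right in to the shoulder | light, about 6 N |

The gauge went back on the pad near its centre, and the last picture showed it upright.

**Last checks, from the top camera**
- **Shelf row:** the sample is at (0.670, 0.162), the right-hand sleeve next to it at (0.662, 0.096), then the left-hand one at (0.657, 0.027). That is 67 mm and 69 mm between centres.
- **Line of the row:** the two placed sleeves lie within about 5 mm of the shelf's middle line. The sample itself measured about 4 mm off it, probably camera calibration.
- **Sample:** it moved by less than 1 mm.
- **Rejected sleeve:** it was released at (0.609, −0.225), the middle of the tray, with floor contact felt. The camera only partly confirmed it, because the dark sleeve blends with the grey tray.
- **Bystanders:** the last before/after comparison shows no change where the weight, tin, oil bottle and ring stacks stand.

**What did not fully check out**
- My final search for the gauge by brightness found nothing. Its being upright rests on the earlier picture, and the gripper did not go near it after that.
- I had used all 12 viewed pictures by then, so the sleeve moves were checked by numbers only.
- The scene camera put the plug up to 2 mm off the top camera's positions. I nudged the gauge to suit before each trial, and the left sleeve shifted about 4 mm during its trial.

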